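Dock a tint bottle behind a self-closing gate

TASK

Take the small tint bottle round its body above the height of the rails, stand it in the mouth of the metal bay and, keeping it upright on the bench, push the sprung gate open with the bottle and slide it on until the gate has fallen shut behind it. Then press the bottle home against the sprung rubber pad with a gentle, steady push of about 10 N for a second and leave it standing there; the bottle must never push on the bay with more than 20 N, the gripper must not touch the bay, and the tin and the tape roll stay where they are.

Things in the scene. Friction and masses are not known exactly. Their poses are not given: they have to be found in the camera images.
- bottle_mid (a point): Middle (half-way up, 47.5 mm above its underside) of the loose plastic tint bottle: round, white body 48 mm across and 78 mm tall (straight sides from 4 to 53 mm up, best gripped there; then a steep shoulder to the neck), screw cap 30 mm across on top, 95 mm tall in all, about 0.11 kg. Stands upright on the bench to the left or to the right of the bay. z is up; round, so its yaw is of no account.
- bottle: The same bottle, origin at the centre of its underside, z up. Held with one finger on either side of the lane, its fingers pass clear above rails and gate (tips 30 mm or more above the bench). Gripped lightly or pressed onto the bench it pivots between the fingers; sliding just on or up to 5 mm above the bench is fine.
- bay: Metal bay fixed to the bench: an open-topped lane without floor between rails 20 mm high. Origin on the bench under the middle of the closed gate; x runs along the lane from its mouth inwards, y to the left, z up. Keep the bottle on y = 0. Highest piece: hinge post at x = 0, y = 35.5 mm, 24 mm high, and the stop at the far end, 58 mm high.
- bay_mouth (a point): Point on the bench at the front end of the entry (bay x = -65 mm, y = 0). The entry runs from here to the gate (x = 0) and is 58 mm wide inside; flared lips reach out in front to x = -90 mm.
- bay_pocket (a point): Point on the bench in the pocket behind the gate (bay x = 105 mm, y = 0). Pocket walls at y = -29 and +41 mm. At its end a sprung rubber pad (36 mm wide, 32 to 56 mm up) faces the gate. Its place differs each time and is not reported: bottle axis anywhere from x = 89 to 119 mm at first touch. It gives up to 14 mm, about 1.5 N per mm, and pushes the bottle back by that when let go.
- gate (a joint): Angle of the flap gate in rad: 0 shut across the lane, 1.57 fully open. Upright plate 60 mm long, 4 mm thick, 4 to 20 mm above the bench, on an upright hinge at bay x = 0, y = 35.5 mm. It opens only inwards; a spring swings it shut (1 to 2 N on a bottle). It leans on the bottle's left side until the bottle's axis is about 80 mm past x = 0, then falls shut behind it.
- gate_edge (a point): Free edge of the gate, half-way up (12 mm above the bench).
- tin: Bystander: plain metal paint tin, 68 mm across, 82 mm tall, loose, on the side of the bay where the bottle is not. Origin at the centre of its underside. Not to be moved.
- roll: Bystander: roll of masking tape lying flat, 84 mm across, 38 mm high, loose, behind and left of the bay. Origin at the centre of its underside. Not to be moved.

How it is judged:
By the outcome, as a careful person would: the job done as asked, in the order asked, and still so for the second after the job is handed in, with the robot touching nothing.
It also fails if it takes over 61 s, if anything falls off the work surface, if the arm or the gripper's body presses on something with over 40 N, if the wrist force passes 120 N, or if a joint passes its speed limit or range.

ROBOT

A 6-joint arm with a two-finger parallel gripper is mounted at the origin on a cart in front of the work surface, level with it; the furniture and walls round the work are solid. World frame = base frame: x ahead of the robot, y to its left, z up, the work surface at z = 0. Lengths are in mm, angles in rad, forces in N, time in s.
With the tool pointing down it reaches from about 350 to 775 mm from the base axis. Payload 7.3 kg.
Tool frame: the origin (TCP) lies at the very end of the fingers, on their centre line; the grasp point (between the pads) lies 19 mm behind it; z points along the fingers, y is the line along which they close (so a half turn about z gives the same grasp; the last joint's range is limited). The gripper opens to 92 mm and grips with 3 to 60 N. Pads are 19 mm wide; open, the fingers measure 130 mm over their backs; the gripper's body (75 mm by 190 mm) begins 47 mm behind the grasp point.
Start: joints at [1.17, 0.342, 1.524, -0, 1.275, -0.146], TCP at [132.312, 508.076, 200.241] pointing down, gripper open.
Joint ranges: [-2.53, 2.53], [-0.77, 2.02], [0.04, 2.7], [-1, 4.14], [0.28, 2.66], [-3.11, 3.11]. Speed limits (rad/s): [2.57, 2.57, 3.14, 3.14, 3.14, 3.14].

INTERFACE

Orientations are given as [roll, pitch, yaw] about the fixed x, y, z axes, in that order (R = Rz(yaw) Ry(pitch) Rx(roll)).
In Python, from plant import * gives the robot as it stands.
- The arm moves only by the tool arm_command, never from a script. Its arguments are lists of equal length, an entry for each row: "gripper": the finger opening in mm, from 0 to 91.8; "dp": the shift along the tool's x, y, z in units of 25 mm (1.0 is 25 mm), a list of three; "twist": the turn about the tool's z in units of 5 degrees (1.0 is 5 degrees). A call has exactly 5 rows; each row shifts and turns the commanded pose from where the row before left it, along the tool's axes as they then stand; what a row does not reach is not made up. A row lasts 1/8 s, in which the tool goes at most 62.5 mm and 10.7 degrees, less where a joint would pass 70% of its speed; a pose out of reach is approached as far as the arm can. A call is refused whole if a number of a shift passes 1 or a number of a turn 1, either way. A call with a gripper value outside its range is refused whole. The fingers move at their own pace and stop on an object; the grip force is fixed at half the most. Time passes only in rows, so rows that do not move let the fingers close, or fill a call up. It gives the time, the measured TCP pose, the force, the opening and the grip force at its end, in the units of the state.
- get_obs(): the state, without advancing time (a new reading comes with each control period).
- capture(name): name is "scene" or "top" or "wrist"; returns the picture (480x640x3 uint8, red, green, blue); there is no depth.
- get_calibration(name): a dict with "mtx" (3x3 intrinsics, pixels), "dist_coeffs" ([k1, k2, p1, p2, k3] as OpenCV has them; the pictures are not rectified), "position" and "attitude" of the camera in the world; the wrist camera has in their place "mount" (4x4, takes a point from camera to tool coordinates, whose origin is the TCP and whose axes are the flange's). Camera axes: x right, y down, z forward; pixel columns grow to the right and rows downward; lengths in mm; the calibration is good to about 2 mm. A picture is of the moment at which its call begins: read the wrist's pose just before it. get_calibration takes no time and is no camera call.
- close_job(): hands the job in; it is judged then, once.
The state is a dict: "time": time; "joint_positions": joint angles; "dq": joint speeds; "tau": joint torques, N m; "tool_pos": TCP position; "tcp_rot": TCP orientation; "contact_force": force on the tool from outside, world axes, zero at the start; "moment": the same for the moment, N m; "grip_width": finger opening in mm; "finger_force": force on a finger pad.
Only numpy, scipy, OpenCV 4.12 (cv2) and the standard library are available. Lean on these libraries where they do the work, as an engineer would, in place of code of your own. Each camera call takes 0.05 s, during which the arm holds its last target. There are 200 camera calls.

## Working session

There is one attempt and no reset: what is moved stays moved. The work goes in short steps, Python scripts to look and compute and a tool call to move; the robot and the scene stay as the last step left them, time stands still between calls to the robot, and variables do not carry over. Pictures are saved under pics/ and viewed, at most 10 in all, crops included, and the job is handed in when it is done.

Besides the shell and the picture viewer there is one more tool, called after "Call:" by a JSON object that holds its "fn" and its "kwargs". arm_command: Moves the arm, as the interface text tells. Its arguments: {"type":"object","properties":{"gripper":{"type":"array"},"dp":{"type":"array"},"twist":{"type":"array"}},"required":["gripper","dp","twist"]}

```bash
mkdir -p pics; ls
python3 - <<'E'
from plant import *
import cv2,numpy as np
o=get_obs(); print(o)
for n in("scene","top"):
    im=capture(n); cv2.imwrite(f"pics/{n}0.png",im[:,:,::-1]); c=get_calibration(n); print(n,c)
print(get_calibration("wrist"))
E
```

```text
pics
{'time': 0.0, 'joint_positions': array([ 1.16998589e+00,  3.42717293e-01,  1.52500903e+00, -1.22100572e-05,
        1.27537649e+00, -1.46038550e-01]), 'dq': array([-0.00045252, -0.00033255,  0.00080349,  0.00040047, -0.0003368 ,
       -0.00043168]), 'tau': array([ 1.46714825e-03, -4.31227648e+01, -2.44226611e+01,  7.17929564e-02,
        5.58107521e-02, -1.08032889e-04]), 'tool_pos': array([132.14258078, 507.64617578, 199.55059079]), 'tcp_rot': array([-3.14009688e+00, -2.08205917e-04,  2.88682417e+00]), 'contact_force': array([-0.12278688,  0.39639772, -0.38639985]), 'moment': array([ 0.06173191, -0.01986369, -0.00256845]), 'finger_force': 0.0, 'grip_width': 92.00958189712925}
scene {'mtx': array([[438.62083152,   0.        , 325.58809659],
       [  0.        , 438.62083152, 246.93647353],
       [  0.        ,   0.        ,   1.        ]]), 'dist_coeffs': array([-0.05853484,  0.        ,  0.        ,  0.        ,  0.        ]), 'position': array([ 50.16911789, 216.65183113, 933.1702583 ]), 'attitude': array([-2.54329018,  0.00276525, -1.97497436])}
top {'mtx': array([[576.163
[... 257 characters left out ...]
4741,  -19.73834096, 1368.49799857]), 'attitude': array([-3.04470262, -0.00686861, -1.56880127])}
{'mtx': array([[372.6075016 ,   0.        , 324.49386893],
       [  0.        , 372.6075016 , 239.94428424],
       [  0.        ,   0.        ,   1.        ]]), 'dist_coeffs': array([-0.04476874,  0.        ,  0.        ,  0.        ,  0.        ]), 'mount': array([[-1.00305084e-03, -9.69655155e-01, -2.44474690e-01,
         6.47568381e+01],
       [ 9.99999333e-01, -1.11258938e-03,  3.09962008e-04,
         1.59218141e+00],
       [-5.72556205e-04, -2.44474216e-01,  9.69655624e-01,
        -1.83960525e+02],
       [ 0.00000000e+00,  0.00000000e+00,  0.00000000e+00,
         1.00000000e+00]])}
```

View pics/top0.png

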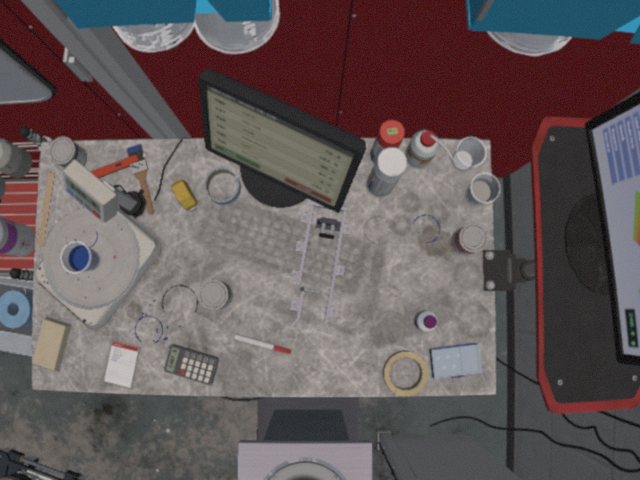

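View pics/scene0.png

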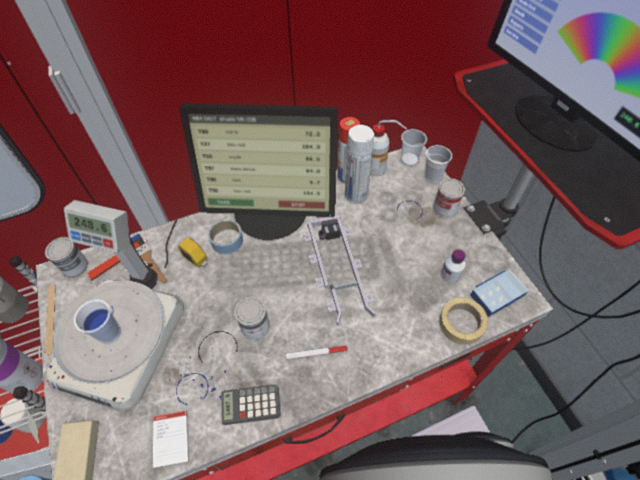

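The top view shows the bay lane from its mouth near (313,320) to the stop near (327,225). The bottle with the purple cap is at (427,321), the tin at (213,294), and the blue-grey roll at (223,185). The gate lies across the lane near (318,290).

```bash
cat > h.py <<'E'
from plant import *
import cv2,numpy as np
from scipy.spatial.transform import Rotation as R
def cam(n,o=None):
    c=get_calibration(n)
    if n=="wrist":
        o=o or get_obs(); Rt=R.from_euler('xyz',o['tcp_rot']).as_matrix(); M=c['mount']
        return c,Rt@M[:3,:3],Rt@M[:3,3]+o['tool_pos']
    return c,R.from_euler('xyz',c['attitude']).as_matrix(),c['position']
def cast(C,px,z):
    c,Rc,p=C
    u=cv2.undistortPoints(np.array(px,float).reshape(-1,1,2),c['mtx'],c['dist_coeffs']).reshape(-1,2)
    d=np.c_[u,np.ones(len(u))]@Rc.T
    return p+d*((z-p[2])/d[:,2])[:,None]
def proj(C,X):
    c,Rc,p=C
    q=(np.array(X,float).reshape(-1,3)-p)@Rc
    return cv2.projectPoints(q,np.zeros(3),np.zeros(3),c['mtx'],c['dist_coeffs'])[0].reshape(-1,2)
E
python3 - <<'E'
from h import *
for n,b,cap in(("top",(427,321),None),("scene",(458,256),None)):
    C=cam(n); im=cv2.imread(f"pics/{n}0.png"); h=cv2.cvtColor(im,cv2.COLOR_BGR2HSV)
    m=cv2.inRange(h,(135,60,30),(175,255,200)); k=np.zeros_like(m); k[b[1]-20:b[1]+20,b[0]-20:b[0]+20]=255
    M=cv2.moments(m&k,True); q=(M['m10']/M['m00'],M['m01']/M['m00']); print(n,q,M['m00'],cast(C,[q],95 if n=="top" else 88))
C=cam("top"); print(cast(C,[(313,320),(299,322),(330,325),(310,212),(345,212)],20)); print(cast(C,[(213,294)],82),cast(C,[(223,185)],38))
im=cv2.imread("pics/top0.png")[190:340,190:450]; cv2.imwrite("pics/topc.png",cv2.resize(im,None,fx=3,fy=3,interpolation=2))
E
```

```text
top (429.93636363636364, 321.3727272727273) 110.0 [[ 442.19138994 -277.31764244   95.        ]]
scene (457.64963503649636, 256.5985401459854) 137.0 [[ 435.60644214 -277.0978478    88.        ]]
[[443.74822238 -17.85521119  20.        ]
 [439.00702613  14.74572269  20.        ]
 [432.17733775 -57.48062695  20.        ]
 [697.86137002 -10.06582412  20.        ]
 [698.14957107 -92.9716431   20.        ]]
[[502.2034313 206.2095697  82.       ]] [[759.28699097 195.38720836  38.        ]]
```

View pics/topc.png

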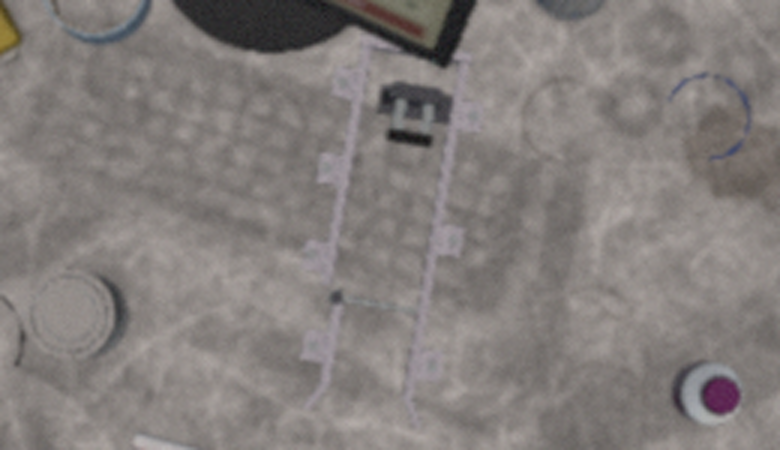

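The enlarged top view has the hinge at about crop (336,297), the gate from there to (415,308), and the pad at about (410,138). The right rail runs from (409,390) to (463,60), so the bay heading is about -9°. I'll move the wrist camera above the bay to measure it better.

Call:
{"fn": "arm_command", "kwargs": {"gripper": [91.8,91.8,91.8,91.8,91.8], "dp": [[-1,-1,0],[-1,-1,0],[-1,-1,0],[-1,-1,0],[-1,-1,0]], "twist": [-1,0,0,0,0]}}

```text
time: 0.72
tool_pos: [232.5, 361.2, 200.0]
tcp_rot: [-3.141, -0.0, 2.974]
contact_force: [0.4, -0.0, 0.8]
grip_width: 91.8
finger_force: 0.0
```

Call:
{"fn": "arm_command", "kwargs": {"gripper": [91.8,91.8,91.8,91.8,91.8], "dp": [[-1,-1,0],[-1,-1,0],[-1,-1,0],[-1,-1,0],[-1,-1,0]], "twist": [0,0,0,0,0]}}

```text
time: 1.35
tool_pos: [334.9, 217.1, 200.0]
tcp_rot: [-3.141, -0.0, 2.974]
contact_force: [-0.1, 0.0, 0.1]
grip_width: 91.7
finger_force: 0.0
```

Call:
{"fn": "arm_command", "kwargs": {"gripper": [91.8,91.8,91.8,91.8,91.8], "dp": [[-1,-1,0],[-1,-1,0],[-1,-1,0],[-1,-1,0],[-1,-1,0]], "twist": [0,0,0,0,0]}}

```text
time: 1.98
tool_pos: [437.3, 73.1, 200.0]
tcp_rot: [3.142, -0.001, 2.974]
contact_force: [0.2, -0.0, 0.3]
grip_width: 91.9
finger_force: 0.0
```

Call:
{"fn": "arm_command", "kwargs": {"gripper": [91.8,91.8,91.8,91.8,91.8], "dp": [[-1,-1,0],[-1,-1,0],[0,-1,0],[0,-1,0],[0,-1,0]], "twist": [0,0,0,0,0]}}

```text
time: 2.6
tool_pos: [465.0, -58.2, 199.8]
tcp_rot: [3.141, -0.001, 2.974]
contact_force: [0.0, -0.5, -0.4]
grip_width: 91.9
finger_force: 0.0
```

Call:
{"fn": "arm_command", "kwargs": {"gripper": [91.8,91.8,91.8,91.8,91.8], "dp": [[0,-1,0],[0,-1,0],[0,-1,0],[0,-1,0],[0,0,0]], "twist": [0,0,0,0,0]}}

```text
time: 3.22
tool_pos: [448.3, -157.1, 199.8]
tcp_rot: [3.141, -0.001, 2.972]
contact_force: [0.3, 1.2, 0.7]
grip_width: 91.7
finger_force: 0.0
```

Run:
```python
from h import *
import pickle
o=get_obs(); im=capture("wrist")[:,:,::-1]; pickle.dump(o,open("o1.pkl","wb"))
cv2.imwrite("pics/w1.png",im); print(o['time'],o['tool_pos'],o['tcp_rot'],o['contact_force'])
```

```text
3.225 [ 448.32495154 -157.10157576  199.83027225] [ 3.14139732e+00 -7.09837908e-04  2.97167794e+00] [0.30181447 1.22301068 0.73318471]
```

View pics/w1.png

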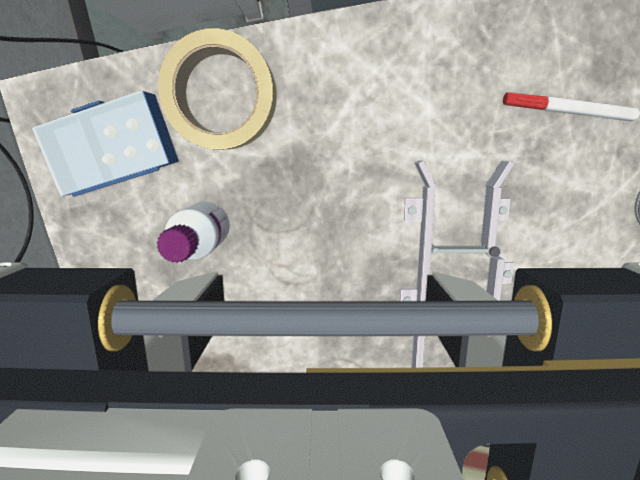

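The wrist view shows the bottle's cap at (177,243), the bay mouth with flared lips at (420,163) and (507,163), the hinge at (494,251), and the gate running left from it to (432,249).

Run:
```python
import cv2
im=cv2.imread("pics/w1.png")[155:285,395:525]; cv2.imwrite("pics/w1c.png",cv2.resize(im,None,fx=4.6,fy=4.6,interpolation=2))
```

```text
(no output)
```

View pics/w1c.png

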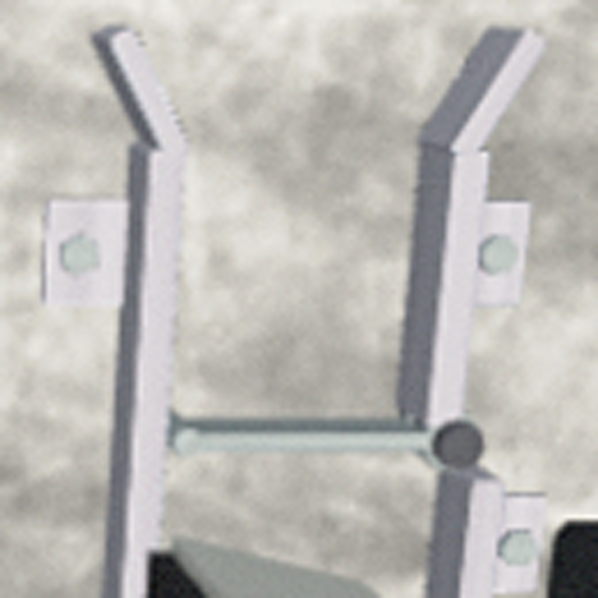

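The crop shows the right rail's inner top edge running from (184,150) to (161,540). The left rail's inner top edge runs from (452,150) to (430,415), and the hinge post top is at (458,443).

```bash
cat > bay.py <<'E'
from h import *
import pickle
o=pickle.load(open("o1.pkl","rb")); C=cam("wrist",o)
def P(l,z): return cast(C,(np.array(l,float)+.5)/4.6-.5+[395,155],z)[:,:2]
r=P([(184,150),(161,540)],20); l=P([(452,150),(430,415)],20); post=P([(458,443)],24)[0]; g=P([(188,440)],20)[0]
print(r,l,post,g)
for e in(r,l): d=e[1]-e[0]; print("yaw deg",np.degrees(np.arctan2(d[1],d[0])))
g2=post-g; print("gate",np.degrees(np.arctan2(g2[1],g2[0]))-90)
im=cv2.imread("pics/w1.png"); h=cv2.cvtColor(im,cv2.COLOR_BGR2HSV)
m=cv2.inRange(h,(135,60,30),(175,255,200)); m[:200]=0;m[275:]=0;m[:,:150]=0;m[:,198:]=0
c=max(cv2.findContours(m,0,2)[0],key=cv2.contourArea); e=cv2.fitEllipse(c); print("cap",e,cast(C,[e[0]],93))
Ct=cam("top"); q=lambda u,v:((u+.5)/3-.5+190,(v+.5)/3-.5+190)
d=cast(Ct,[q(336,297)],24)[0]; print("top post",d,"pad",cast(Ct,[q(410,140)],56),"stop",cast(Ct,[q(412,85)],58))
E
python3 bay.py
```

```text
[[441.17943092 -44.95239441]
 [527.36610837 -58.76620218]] [[450.74113269  12.06110418]
 [508.662625     3.4731555 ]] [514.78308637   7.63470019] [505.12372326 -50.48329658]
yaw deg -9.105793592729798
yaw deg -8.43373185172042
gate -9.436450719626293
cap ((177.04522705078125, 243.25296020507812), (34.266056060791016, 40.40903854370117), 67.7536392211914) [[ 439.44976739 -275.41269976   93.        ]]
top post [516.60174025   8.73357703  24.        ] pad [[635.7658723  -47.98082054  56.        ]] stop [[677.95884584 -49.45428766  58.        ]]
```

Call:
{"fn": "arm_command", "kwargs": {"gripper": [91.8,91.8,91.8,91.8,91.8], "dp": [[-0.44,-1,0],[0,-1,0],[0,-1,0],[0,-1,0],[0,-0.74,0]], "twist": [-0.12,0,0,0,0]}}

```text
time: 3.9
tool_pos: [440.9, -274.8, 200.0]
tcp_rot: [3.141, -0.0, 2.985]
contact_force: [-0.4, -0.3, -1.0]
grip_width: 91.8
finger_force: 0.0
```

Call:
{"fn": "arm_command", "kwargs": {"gripper": [91.8,91.8,91.8,91.8,91.8], "dp": [[0,0,0],[0,0,1],[0,0,1],[0,0,0],[0,0,0]], "twist": [0,0,0,0,0]}}

```text
time: 4.53
tool_pos: [441.4, -274.6, 151.1]
tcp_rot: [-3.141, 0.001, 2.985]
contact_force: [0.9, 0.3, 1.6]
grip_width: 91.9
finger_force: 0.0
```

Run:
```python
from h import *
o=get_obs();print(o['time'],o['tool_pos'],o['tcp_rot'])
C=cam("top")
for z in(150,200,250): print(z,cast(C,[(390,162),(372,190),(360,190),(338,210),(358,160)],z).round().tolist())
im=capture("wrist")[:,:,::-1]; cv2.imwrite("pics/w2.png",im)
```

```text
4.525 [ 441.40472421 -274.60283277  151.13836521] [-3.14123908e+00  1.10151654e-03  2.98522839e+00]
150 [[788.0, -184.0, 150.0], [726.0, -144.0, 150.0], [725.0, -118.0, 150.0], [682.0, -71.0, 150.0], [792.0, -115.0, 150.0]]
200 [[775.0, -178.0, 200.0], [716.0, -139.0, 200.0], [715.0, -114.0, 200.0], [673.0, -69.0, 200.0], [779.0, -111.0, 200.0]]
250 [[763.0, -171.0, 250.0], [706.0, -134.0, 250.0], [706.0, -110.0, 250.0], [665.0, -67.0, 250.0], [766.0, -107.0, 250.0]]
```

View pics/w2.png

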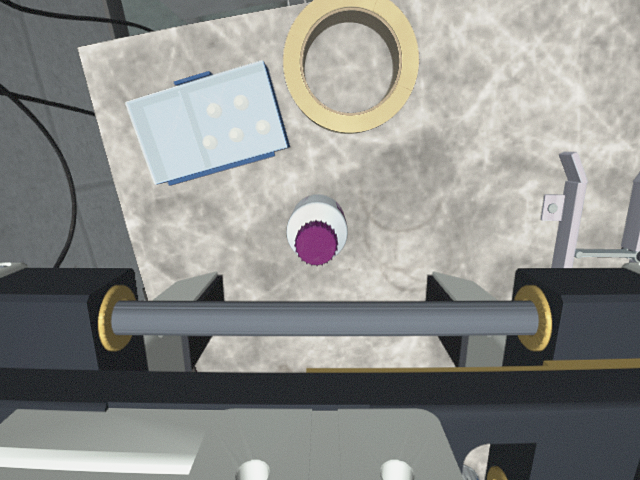

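The wrist view shows the bottle between the fingers, with the cap at about (317,243) and the finger midline near column 325.

Run:
```python
from h import *
C=cam("wrist"); im=cv2.imread("pics/w2.png"); h=cv2.cvtColor(im,cv2.COLOR_BGR2HSV)
m=cv2.inRange(h,(135,60,30),(175,255,200)); m[:210]=0;m[275:]=0
c=max(cv2.findContours(m,0,2)[0],key=cv2.contourArea); x,y,w,hh=cv2.boundingRect(c); e=cv2.minEnclosingCircle(c); print((x,y,w,hh),e)
o=get_obs()
X=np.linspace(0,2*np.pi,40)
for b in [(440.5,-276),(440.5,-274.5),(438.5,-276)]:
  pts=np.array([(b[0]+15*np.cos(a),b[1]+15*np.sin(a),z) for a in X for z in(95,79)]); p=proj(C,pts); print(b,p.min(0),p.max(0))
```

```text
(295, 221, 43, 45) ((315.70001220703125, 242.89999389648438), 22.138288497924805)
(440.5, -276) [297.84363383 217.85186739] [342.78849188 265.82478102]
(440.5, -274.5) [300.05817213 217.5205968 ] [345.01402196 265.49421764]
(438.5, -276) [297.32003655 215.06798175] [342.3530266  263.04362663]
```

Call:
{"fn": "arm_command", "kwargs": {"gripper": [91.8,91.8,91.8,91.8,91.8], "dp": [[0,-0.15,1],[0,0,1],[0,0,1],[0,0,1],[0,0,0.64]], "twist": [0,0,0,0,0]}}

```text
time: 5.2
tool_pos: [440.6, -278.7, 34.2]
tcp_rot: [-3.141, 0.001, 2.985]
contact_force: [-0.1, 0.5, 0.2]
grip_width: 92.0
finger_force: 0.0
```

Call:
{"fn": "arm_command", "kwargs": {"gripper": [91.8,91.8,70,60,56], "dp": [[0,0,0.12],[0,0,0],[0,0,0],[0,0,0],[0,0,0]], "twist": [0,0,0,0,0]}}

```text
time: 5.82
tool_pos: [440.3, -278.7, 31.5]
tcp_rot: [-3.141, 0.001, 2.985]
contact_force: [-0.1, -0.7, 0.0]
grip_width: 66.5
finger_force: 0.0
```

Call:
{"fn": "arm_command", "kwargs": {"gripper": [52,50,48,46,44], "dp": [[0,0,0],[0,0,0],[0,0,0],[0,0,0],[0,0,0]], "twist": [0,0,0,0,0]}}

```text
time: 6.45
tool_pos: [440.3, -278.8, 31.3]
tcp_rot: [-3.141, 0.0, 2.985]
contact_force: [0.4, -0.9, 2.5]
grip_width: 44.4
finger_force: 0.7
```

Call:
{"fn": "arm_command", "kwargs": {"gripper": [40,40,40,40,40], "dp": [[0,0,0],[0,0,0],[0,0,0],[0,0,0],[0,0,0]], "twist": [0,0,0,0,0]}}

```text
time: 7.08
tool_pos: [440.5, -278.9, 31.4]
tcp_rot: [-3.141, 0.001, 2.985]
contact_force: [0.8, -1.9, 3.7]
grip_width: 40.0
finger_force: 15.6
```

Run:
```python
from h import *
o=get_obs(); print({k:o[k] for k in('tool_pos','contact_force','moment','finger_force','grip_width')})
w=capture("wrist")[:,:,::-1]; s=capture("scene")[:,:,::-1]
a=cv2.resize(s[200:320,400:520],(600,600),interpolation=2)
cv2.imwrite("pics/w3.png",np.hstack([w[150:450:1,170:480].repeat(1,0),cv2.resize(s[200:320,390:540],None,fx=2.5,fy=2.5,interpolation=2)]))
```

```text
{'tool_pos': array([ 440.45113607, -278.92313936,   31.42417462]), 'contact_force': array([ 0.78012388, -1.92318615,  3.72063601]), 'moment': array([-0.61664045,  0.05262876,  0.02506364]), 'finger_force': 15.639772251597606, 'grip_width': 40.02713048109862}
```

View pics/w3.png

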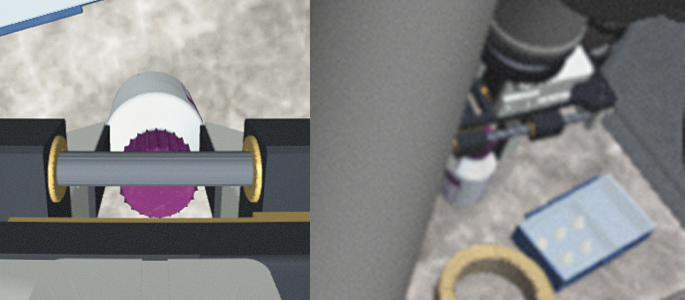

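The left part (wrist view) shows the bottle's cap at about (328,323) full-frame, with the body between the pads. The bottle looks upright in the right part (scene view). The reported opening of 40 mm is odd for a 48 mm body, so I'll check its offset in the grip.

Run:
```python
from h import *
C=cam("wrist"); o=get_obs(); t=o['tool_pos']; Rt=R.from_euler('xyz',o['tcp_rot']).as_matrix()
a=np.linspace(0,6.28,60)
def circ(b,r,zs): return proj(C,[(b[0]+r*np.cos(k),b[1]+r*np.sin(k),z) for k in a for z in zs])
for off in (0,-6,6,12,20):
  b=t[:2]+off*Rt[:2,0]; p=circ(b,15,(95,79)); q=circ(b,24,(0,4,53)); print("tool-x off",off,"cap",p.min(0).round(),p.max(0).round(),"body",q.min(0).round(),q.max(0).round())
print("pads y=+-24,+-20 at grasp",proj(C,[t+Rt@np.array([x,y,-19]) for y in(-24,-20,20,24) for x in (9.5,)]).round())
```

```text
tool-x off 0 cap [278. 278.] [362. 370.] body [270. 217.] [373. 336.]
tool-x off -6 cap [279. 293.] [362. 384.] body [270. 227.] [372. 347.]
tool-x off 6 cap [278. 263.] [363. 355.] body [269. 207.] [373. 324.]
tool-x off 12 cap [277. 248.] [363. 341.] body [269. 197.] [373. 313.]
tool-x off 20 cap [276. 228.] [364. 320.] body [268. 183.] [374. 297.]
pads y=+-24,+-20 at grasp [[270. 268.]
 [278. 268.]
 [364. 268.]
 [373. 268.]]
```

Call:
{"fn": "arm_command", "kwargs": {"gripper": [36,36,36,36,36], "dp": [[0,0,0],[0,0,0],[0,0,0],[0,0,0],[0,0,0]], "twist": [0,0,0,0,0]}}

```text
time: 7.8
tool_pos: [440.4, -278.8, 31.4]
tcp_rot: [-3.141, 0.001, 2.985]
contact_force: [-0.0, -4.0, 5.9]
grip_width: 39.4
finger_force: 28.0
```

Run:
```python
from h import *
w=capture("wrist")[:,:,::-1]
cv2.imwrite("pics/w4.png",cv2.resize(w[200:380,220:430],None,fx=3.3,fy=3.3,interpolation=2))
```

```text
(no output)
```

View pics/w4.png

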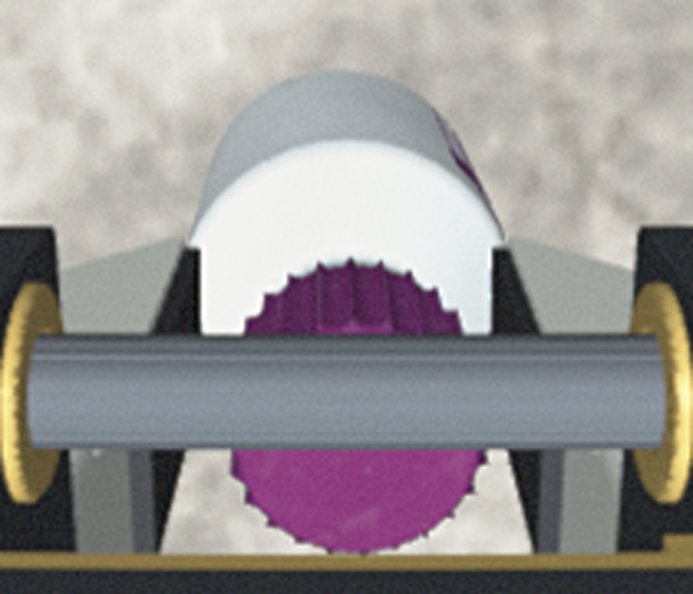

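The zoom shows the bottle upright between the pads, which squash the body slightly on both sides. The cap centre at crop (361,410) is about 1.4 mm off the pad midline at 348. The grip is good, so I'll lift and carry it to the front of the mouth.

Call:
{"fn": "arm_command", "kwargs": {"gripper": [36,36,36,36,36], "dp": [[0,0,-0.1],[0,0,-0.4],[0,0,-0.5],[0,0,0],[0,0,0]], "twist": [0,0,0,0,0]}}

```text
time: 8.48
tool_pos: [440.1, -278.5, 56.3]
tcp_rot: [3.141, 0.0, 2.985]
contact_force: [0.1, -0.5, -0.7]
grip_width: 39.4
finger_force: 26.5
```

Call:
{"fn": "arm_command", "kwargs": {"gripper": [36,36,36,36,36], "dp": [[0.6,0.3,-0.2],[0.7,0.5,0],[0.7,0.6,0],[0.7,0.7,0],[0.75,0.8,0]], "twist": [0,0,0,0,0]}}

```text
time: 9.1
tool_pos: [366.1, -193.2, 61.2]
tcp_rot: [-3.141, 0.001, 2.984]
contact_force: [0.4, 0.4, -1.2]
grip_width: 39.8
finger_force: 26.5
```

Call:
{"fn": "arm_command", "kwargs": {"gripper": [36,36,36,36,36], "dp": [[0,0.8,0],[0,0.8,0],[0,0.8,0],[0,0.8,0],[0,0.8,0]], "twist": [0,0,0,0,0]}}

```text
time: 9.72
tool_pos: [381.8, -94.0, 61.0]
tcp_rot: [3.141, -0.0, 2.984]
contact_force: [-0.2, -0.9, -0.9]
grip_width: 39.5
finger_force: 26.5
```

Call:
{"fn": "arm_command", "kwargs": {"gripper": [36,36,36,36,36], "dp": [[0,0.8,0],[0,0.8,0],[0,0.8,0],[0,0.6,0],[0,0.4,0]], "twist": [0,0,0,0,0]}}

```text
time: 10.35
tool_pos: [395.1, -10.1, 61.0]
tcp_rot: [3.141, -0.0, 2.985]
contact_force: [-0.2, 0.0, -0.8]
grip_width: 39.2
finger_force: 26.5
```

```bash
cat > st.py <<'E'
from h import *
O=np.array([509.5,-26.5]); a=np.radians(-9.1); B=np.array([[np.cos(a),np.sin(a)],[-np.sin(a),np.cos(a)]])
o=get_obs(); print("t",o['time'],"bay",(B@(o['tool_pos'][:2]-O)).round(1),"z",o['tool_pos'][2].round(1),"yawerr",np.degrees(o['tcp_rot'][2]-np.pi-a).round(2),"F bay",(B@o['contact_force'][:2]).round(1),o['contact_force'][2].round(1),"M",o['moment'].round(2),o['grip_width'].round(1),o['finger_force'].round(1))
E
python3 st.py
python3 - <<'E'
from h import *
w=capture("wrist")[:,:,::-1]
cv2.imwrite("pics/w5.png",w)
E
```

```text
Traceback (most recent call last):
  File "st.py", line 3, in <module>
    o=get_obs(); print("t",o['time'],"bay",(B@(o['tool_pos'][:2]-O)).round(1),"z",o['tool_pos'][2].round(1),"yawerr",np.degrees(o['tcp_rot'][2]-np.pi-a).round(2),"F bay",(B@o['contact_force'][:2]).round(1),o['contact_force'][2].round(1),"M",o['moment'].round(2),o['grip_width'].round(1),o['finger_force'].round(1))
                                                                                                                                                                                                                                                                      ^^^^^^^^^^^^^^^^^^^^^
AttributeError: 'float' object has no attribute 'round'
```

View pics/w5.png

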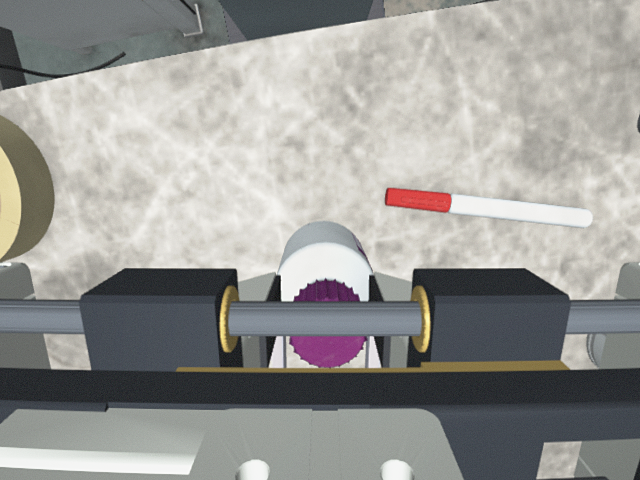

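The bottle is held upright with the cap at (328,323), and the lane ahead is hidden behind the gripper. I'll lower it to just above the bench and enter slowly, watching side forces.

Call:
{"fn": "arm_command", "kwargs": {"gripper": [36,36,36,36,36], "dp": [[0,0.03,0.5],[0,0,0.4],[0,0,0.2],[0,0,0.02],[0,0,0]], "twist": [0,0,0,0,0]}}

```text
time: 11.02
tool_pos: [395.6, -10.2, 33.3]
tcp_rot: [3.142, 0.0, 2.984]
contact_force: [0.1, 0.5, -1.1]
grip_width: 39.3
finger_force: 26.5
```

Call:
{"fn": "arm_command", "kwargs": {"gripper": [36,36,36,36,36], "dp": [[-0.3,0,0],[-0.3,0,0],[-0.3,0,0],[-0.3,0,0],[-0.2,0,0]], "twist": [0,0,0,0,0]}}

```text
time: 11.65
tool_pos: [430.6, -15.6, 33.2]
tcp_rot: [3.142, 0.0, 2.985]
contact_force: [0.1, -0.0, -1.4]
grip_width: 38.9
finger_force: 26.5
```

```bash
sed -i "s/o\['grip_width'\].round(1),o\['finger_force'\].round(1)/round(o['grip_width'],1),round(o['finger_force'],1)/" st.py; python3 st.py
```

```text
t 11.65 bay [-79.7  -1.7] z 33.2 yawerr 0.11 F bay [ 0.1 -0. ] -1.4 M [-0.    0.02 -0.04] 38.9 26.5
```

Call:
{"fn": "arm_command", "kwargs": {"gripper": [36,36,36,36,36], "dp": [[-0.3,0,0],[-0.3,0,0],[-0.3,0,0],[-0.3,0,0],[-0.2,0,0]], "twist": [0,0,0,0,0]}}

```text
time: 12.28
tool_pos: [465.1, -21.1, 33.2]
tcp_rot: [3.142, 0.0, 2.985]
contact_force: [-0.6, -0.1, -0.6]
grip_width: 39.2
finger_force: 26.5
```

Call:
{"fn": "arm_command", "kwargs": {"gripper": [36,36,36,36,36], "dp": [[0,0.04,0],[0,0.04,0],[0,0.04,0],[0,0,0],[0,0,0]], "twist": [0,0,0,0,0]}}

```text
time: 12.9
tool_pos: [465.0, -18.0, 33.2]
tcp_rot: [3.142, 0.0, 2.985]
contact_force: [0.9, 0.4, -1.1]
grip_width: 39.3
finger_force: 26.5
```

```bash
python3 st.py
python3 - <<'E'
from h import *
for n in("top","scene"): cv2.imwrite(f"pics/{n}2.png",capture(n)[:,:,::-1])
a=cv2.imread("pics/top2.png")[190:340,250:400]; b=cv2.imread("pics/scene2.png")[210:330,280:400]
cv2.imwrite("pics/c2.png",np.hstack([cv2.resize(a,(400,400),interpolation=2),cv2.resize(b,(400,400),interpolation=2)]))
E
```

```text
t 12.9 bay [-45.3   1.3] z 33.2 yawerr 0.1 F bay [0.8 0.5] -1.1 M [ 0.05  0.01 -0.04] 39.3 26.5
```

View pics/c2.png

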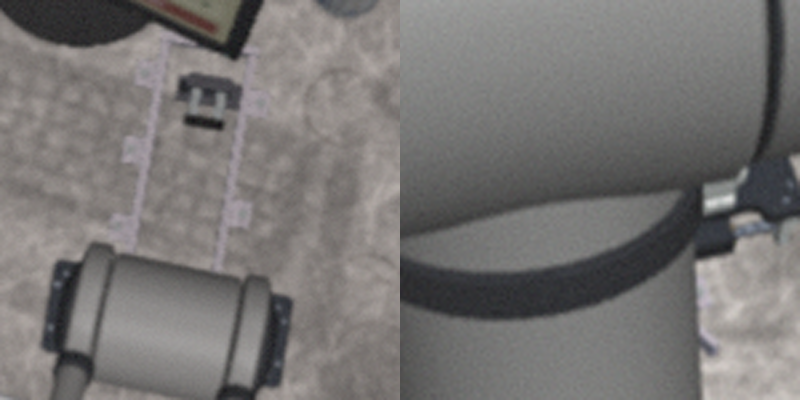

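Both views are blocked by the arm: the top view shows only the pad near crop (204,120) and rails, the scene view nothing of the bottle. There was no contact at y=+1.3, so I'll probe the side gap gently by force.

Call:
{"fn": "arm_command", "kwargs": {"gripper": [36,36,36,36,36], "dp": [[0,0.04,0],[0,0,0],[0,0.04,0],[0,0,0],[0,0,0]], "twist": [0,0,0,0,0]}}

```text
time: 13.62
tool_pos: [465.3, -16.0, 33.2]
tcp_rot: [3.142, -0.0, 2.985]
contact_force: [-0.0, 1.1, -1.0]
grip_width: 39.1
finger_force: 26.5
```

Call:
{"fn": "arm_command", "kwargs": {"gripper": [36,36,36,36,36], "dp": [[0,0.04,0],[0,0,0],[0,0.03,0],[0,0,0],[0,0,0]], "twist": [0,0,0,0,0]}}

```text
time: 14.25
tool_pos: [465.6, -14.3, 33.2]
tcp_rot: [3.141, -0.0, 2.985]
contact_force: [0.5, -0.5, -0.7]
grip_width: 39.6
finger_force: 26.6
```

Call:
{"fn": "arm_command", "kwargs": {"gripper": [36,36,36,36,36], "dp": [[0,0.04,0],[0,0,0],[0,0.03,0],[0,0,0],[0,0,0]], "twist": [0,0,0,0,0]}}

```text
time: 14.88
tool_pos: [466.1, -13.5, 33.5]
tcp_rot: [-3.14, 0.001, 2.985]
contact_force: [-1.1, -6.2, 1.8]
grip_width: 39.0
finger_force: 27.3
```

Contact with the left rail came at y of about +5.3, so the lane centre is at about +0.3. I'll go back there and push through the gate.

Call:
{"fn": "arm_command", "kwargs": {"gripper": [36,36,36,36,36], "dp": [[0,-0.16,0],[0,-0.1,0],[-0.2,0,0],[-0.2,0,0],[-0.2,0,0]], "twist": [0,0,0,0,0]}}

```text
time: 15.5
tool_pos: [480.2, -21.3, 33.2]
tcp_rot: [3.141, 0.0, 2.985]
contact_force: [-0.7, 0.2, -0.8]
grip_width: 39.4
finger_force: 26.5
```

Call:
{"fn": "arm_command", "kwargs": {"gripper": [36,36,36,36,36], "dp": [[-0.2,0,0],[-0.2,0,0],[-0.2,0,0],[-0.2,0,0],[-0.2,0,0]], "twist": [0,0,0,0,0]}}

```text
time: 16.12
tool_pos: [504.5, -25.4, 33.3]
tcp_rot: [-3.141, -0.0, 2.985]
contact_force: [-2.1, -0.2, 5.7]
grip_width: 39.1
finger_force: 28.0
```

```bash
python3 st.py
```

```text
t 16.125 bay [-5.2  0.3] z 33.3 yawerr 0.11 F bay [-2.  -0.5] 5.7 M [-0.06  0.69  0.08] 39.1 28.0
```

```bash
cat > cap.py <<'E'
from h import *
def box(im):
    h=cv2.cvtColor(np.ascontiguousarray(im),cv2.COLOR_BGR2HSV); m=cv2.inRange(h,(135,60,30),(175,255,220)); m[:200]=0;m[:,:240]=0;m[:,420:]=0
    m=cv2.morphologyEx(m,cv2.MORPH_OPEN,np.ones((3,3))); return cv2.boundingRect(m)
for f in("w5",): print(f,box(cv2.imread(f"pics/{f}.png")))
print("now",box(capture("wrist")[:,:,::-1]))
E
python3 cap.py; python3 st.py
```

```text
w5 (290, 280, 77, 88)
now (288, 246, 79, 122)
t 16.175 bay [-4.3  0.2] z 33.5 yawerr 0.11 F bay [-1.9 -0.7] 2.4 M [-0.06  0.45 -0.01] 38.9 27.2
```

```bash
python3 - <<'E'
from h import *
def rows(im):
    h=cv2.cvtColor(np.ascontiguousarray(im),cv2.COLOR_BGR2HSV); m=cv2.inRange(h,(135,60,30),(175,255,220)); m[:200]=0;m[:,:240]=0;m[:,420:]=0
    return [(r,int(np.where(m[r])[0].min()),int(np.where(m[r])[0].max()),int((m[r]>0).sum())) for r in range(220,380,6) if m[r].any()]
def wht(im):
    h=cv2.cvtColor(np.ascontiguousarray(im),cv2.COLOR_BGR2HSV); return h[225:300:5,328].tolist()
im=capture("wrist")[:,:,::-1]; cv2.imwrite("pics/w6.png",im)
for i in(cv2.imread("pics/w5.png"),im): print(rows(i)); print(wht(i))
E
python3 st.py
```

```text
[(250, 360, 361, 2), (280, 316, 335, 6), (286, 307, 345, 39), (292, 300, 352, 53), (298, 295, 358, 64), (340, 290, 366, 77), (346, 294, 361, 68), (352, 295, 357, 63), (358, 301, 352, 52), (364, 313, 341, 29)]
[[101, 12, 166], [100, 14, 170], [104, 16, 175], [101, 16, 175], [75, 4, 234], [45, 2, 241], [45, 2, 240], [30, 2, 239], [30, 2, 238], [40, 3, 241], [30, 2, 241], [138, 27, 114], [153, 116, 77], [152, 128, 74], [151, 146, 70]]
[(244, 359, 361, 3), (250, 362, 366, 5), (256, 367, 368, 2), (292, 307, 344, 38), (298, 300, 351, 52), (340, 288, 366, 79), (346, 288, 381, 78), (352, 290, 362, 73), (358, 294, 360, 67), (364, 299, 354, 56)]
[[92, 18, 199], [94, 18, 201], [97, 16, 202], [99, 13, 200], [96, 5, 240], [30, 2, 240], [30, 2, 240], [40, 3, 241], [45, 2, 239], [30, 2, 239], [40, 3, 241], [45, 2, 241], [99, 16, 208], [152, 143, 91], [152, 140, 89]]
t 16.225 bay [-4.6  0.2] z 33.5 yawerr 0.1 F bay [-1.7 -1.1] 2.4 M [-0.04  0.47 -0.04] 39.1 27.3
```

The cap has tipped about 3° forward, limited by the bench edge, which is acceptable. I'll carry on.

Call:
{"fn": "arm_command", "kwargs": {"gripper": [36,36,36,36,36], "dp": [[-0.2,0,0],[-0.25,0,0],[-0.25,0,0],[-0.25,0,0],[-0.25,0,0]], "twist": [0,0,0,0,0]}}

```text
time: 16.85
tool_pos: [536.2, -30.5, 34.9]
tcp_rot: [-3.141, 0.005, 2.984]
contact_force: [-0.0, -0.1, 8.0]
grip_width: 36.9
finger_force: 26.6
```

Call:
{"fn": "arm_command", "kwargs": {"gripper": [36,36,36,36,36], "dp": [[-0.25,0,0],[-0.25,0,0],[-0.25,0,0],[-0.25,0,0],[-0.25,0,0]], "twist": [0,0,0,0,0]}}

```text
time: 17.48
tool_pos: [565.2, -34.8, 33.0]
tcp_rot: [3.141, -0.0, 2.985]
contact_force: [0.2, 0.4, -0.6]
grip_width: 36.1
finger_force: 0.0
```

```bash
python3 st.py
```

```text
t 17.475 bay [56.3  0.6] z 33.0 yawerr 0.1 F bay [0.1 0.4] -0.6 M [ 0.03 -0.03  0.05] 36.1 0.0
```

The bottle slipped out of the grip. I'm out of picture views, so I'll find it numerically with colour masks.

```bash
cat > find.py <<'E'
from h import *
from st import B,O
def blobs(n,lo,hi,roi,amin=30):
    o=get_obs(); im=capture(n)[:,:,::-1].copy(); C=cam(n,o); h=cv2.cvtColor(im,cv2.COLOR_BGR2HSV)
    m=cv2.inRange(h,lo,hi); k=np.zeros_like(m); x0,y0,x1,y1=roi; k[y0:y1,x0:x1]=255; m&=k
    N,L,S,c=cv2.connectedComponentsWithStats(m)
    return C,[(S[i].tolist(),c[i].round(1).tolist()) for i in range(1,N) if S[i][4]>=amin]
bay=lambda X:(B@(np.asarray(X)[:,:2]-O).T).T.round(1).tolist()
E
python3 - <<'E'
from find import *
C,b=blobs("wrist",(135,60,30),(175,255,220),(0,0,640,480),20)
for s,c in b: print("wrist",s,c,"z90",bay(cast(C,[c],90)),"z24",bay(cast(C,[c],24)))
for n,roi in(("top",(260,200,400,345)),("scene",(260,200,440,340))):
    C,b=blobs(n,(135,60,30),(175,255,220),roi,8)
    for s,c in b: print(n,s,c,"z90",bay(cast(C,[c],90)),"z24",bay(cast(C,[c],24)))
E
```

```text
t 17.475 bay [56.3  0.6] z 33.0 yawerr 0.1 F bay [0.1 0.4] -0.6 M [ 0.03 -0.03  0.05] 36.1 0.0
wrist [313, 194, 74, 68, 4316] [349.0, 227.7] z90 [[19.3, 10.6]] z24 [[33.6, 15.1]]
top [306, 278, 12, 10, 98] [311.3, 282.5] z90 [[16.9, 15.4]] z24 [[19.2, 16.1]]
```

Run:
```python
from find import *
from scipy.optimize import least_squares
C=cam("wrist"); a=np.linspace(0,6.28,60)
def box(bx,by,zt,tx=0,ty=0):
    ax=R.from_euler('xyz',[tx,ty,0]).apply([[15*np.cos(k),15*np.sin(k),z] for k in a for z in(0,-16)])
    q=proj(C,np.c_[(B.T@ax[:,:2].T).T+B.T@[bx,by]+O,ax[:,2]+zt]); return np.r_[q.min(0),q.max(0)-q.min(0)]
ob=np.array([313,194,74,68])
print(box(19,11,95).round(1))
s=least_squares(lambda p:box(*p)-ob,[19,11,90]); print("upright fit x,y,ztop",s.x.round(1),s.fun.round(1))
im=capture("wrist"); cv2.imwrite("pics/w7.png",im[:,:,::-1])
h=cv2.cvtColor(im,cv2.COLOR_RGB2HSV); m=cv2.inRange(h,(0,0,225),(180,12,255))
for r in range(120,300,10):
    x=np.where(m[r,250:450])[0]+250; p=cv2.inRange(h,(135,60,30),(175,255,220))[r,250:450]; q=np.where(p)[0]+250
    print(r,len(x),(x.min(),x.max()) if len(x) else "","purple",(q.min(),q.max()) if len(q) else "",im[r,350].tolist())
```

```text
t 17.625 bay [56.2  0.5] z 33.0 yawerr 0.1 F bay [0.6 0.1] -0.0 M [0.   0.02 0.01] 35.9 0.0
[306.6 181.1  89.3  91.7]
upright fit x,y,ztop [28.  12.1 60.5] [-0.  -0.2 -4.5  4.4]
120 87 (np.int64(297), np.int64(395)) purple  [235, 236, 233]
130 93 (np.int64(271), np.int64(387)) purple  [235, 236, 233]
140 90 (np.int64(300), np.int64(391)) purple  [235, 236, 232]
150 88 (np.int64(300), np.int64(387)) purple  [235, 235, 233]
160 82 (np.int64(301), np.int64(382)) purple  [233, 233, 230]
170 81 (np.int64(280), np.int64(378)) purple  [236, 237, 233]
180 54 (np.int64(320), np.int64(373)) purple  [234, 235, 232]
190 9 (np.int64(331), np.int64(421)) purple (np.int64(340), np.int64(386)) [110, 47, 108]
200 1 (np.int64(427), np.int64(427)) purple (np.int64(327), np.int64(392)) [129, 52, 119]
210 1 (np.int64(253), np.int64(253)) purple (np.int64(323), np.int64(395)) [133, 52, 117]
220 1 (np.int64(433), np.int64(433)) purple (np.int64(324), np.int64(397)) [125, 51, 116]
230 1 (np.int64(425), np.int64(425)) purple (np.int64(326), np.int64(399)) [133, 62, 125]
240 1 (np.int64(254), np.int64(254)) purple (np.int64(328), np.int64(396)) [113, 55, 110]
250 2 (np.int64(251), np.int64(253)) purple (np.int64(332), np.int64(382)) [94, 47, 91]
260 2 (np.int64(250), np.int64(252)) purple  [174, 172, 165]
270 3 (np.int64(251), np.int64(254)) purple  [168, 164, 159]
280 0  purple  [176, 171, 162]
290 0  purple  [179, 177, 170]
```

The white body extends toward the robot behind the cap, so the bottle seems to have tipped over with its cap pointing inwards. I'll raise the tool and measure how it lies.

Call:
{"fn": "arm_command", "kwargs": {"gripper": [36,36,36,36,36], "dp": [[0,0,-1],[0,0,-1],[0,0,-1],[0,0,-1],[0,0,-1]], "twist": [0,0,0,0,0]}}

```text
time: 18.3
tool_pos: [564.5, -34.7, 159.0]
tcp_rot: [3.141, -0.0, 2.985]
contact_force: [0.3, -0.4, -0.6]
grip_width: 36.0
finger_force: 0.0
```

Run:
```python
from find import *
o=get_obs(); im=capture("wrist")[:,:,::-1].copy(); cv2.imwrite("pics/w8.png",im); C=cam("wrist",o)
h=cv2.cvtColor(im,cv2.COLOR_BGR2HSV); p=cv2.inRange(h,(135,60,30),(175,255,220)); p[300:]=0
N,L,S,c=cv2.connectedComponentsWithStats(p)
for i in range(1,N):
    if S[i][4]>40: print("purple",S[i].tolist(),c[i].round(1).tolist(),"z24",bay(cast(C,[c[i]],24)),"z90",bay(cast(C,[c[i]],90)))
g=cv2.GaussianBlur(im,(3,3),0)
for n,X in(("lying",[(35,12,24),(-60,12,24)]),):
    print(n,proj(C,np.c_[(B.T@np.array(X)[:,:2].T).T+O,np.array(X)[:,2]]).round().tolist())
# coarse ascii of brightness around
y0,y1,x0,x1=60,290,240,470
V=h[:,:,2];Sx=h[:,:,1]
for r in range(y0,y1,8):
    print(r,"".join("P" if p[r,q] else ("W" if V[r,q]>=230 and Sx[r,q]<14 else ("#" if V[r,q]<110 else ("o" if V[r,q]<170 else "."))) for q in range(x0,x1,4)))
```

```text
t 18.3 bay [55.6  0.6] z 159.0 yawerr 0.1 F bay [ 0.3 -0.3] -0.6 M [ 0.01 -0.02 -0.06] 36.0 0.0
purple [323, 168, 44, 42, 1433] [344.3, 188.8] z24 [[26.3, 19.1]] z90 [[19.0, 15.6]]
lying [[336.0, 199.0], [337.0, 81.0]]
60 ...............W......W...................................
68 ...............................W................W.........
76 ..............................W...................WWWW...W
84 .WWW........oW......WWWWWW....WW........................WW
92 WWW.........oWWWWWWWWWWWWWWW..WW..........................
100 .WW...W.WW..o.W.WWWWWWWWWWWW.oW...WWW.....................
108 .........W..o...WWWWWWWWWWWWW.WW....W.....................
116 ..W..WW.WW..o...WWWWWWWWWWWWW..WW...W.....................
124 .W.W......W.o....WWWWWWWWWWWWW.WW.WWW................W....
132 ..WW.....W..o....WWWWWWWWWWWWW..W..W...WWWW...........WWW.
140 ..W..WWWWW..oW...WWWWWWWWWWWWWW.......WWW..W.WWW...W......
148 WWWW.........WW...WWWWWWWWWWWWW.......WWW.W.W.....WWWW....
156 ..................WWWWWWWWWWWW..o.........W..WW...WW..WW..
164 ...............WWW..WWWWWWWWW.oo.................WWWW..WWW
172 
[... 240 characters left out ...]
.......
204 ............W.........PPPPPPPPoWo................o........
212 ......WW.W..W...............o...o.W.......................
220 ......W..W..W...................oW.............WW.........
228 ......WW.WW.W...................oW........................
236 ............W....................WW.......................
244 .o..........W...................WW........................
252 ............W...................WWo.......................
260 ............W...................WWW.WW....................
268 o...........W..................oWW........oooooooooooooooo
276 #.....ooo.##W.................oo#oooo.....################
284 ##oo.oooo###W..................o##.ooooooo################
```

The mask map confirms the bottle is lying in the lane. Its base is near pixel (326,86), its cap centre at (344,189), and it is turned slightly left.

Run:
```python
from find import *
C=cam("wrist"); im=cv2.imread("pics/w8.png"); h=cv2.cvtColor(im,cv2.COLOR_BGR2HSV)
m=cv2.inRange(h,(0,0,228),(180,14,255)); m=cv2.morphologyEx(m,cv2.MORPH_OPEN,np.ones((7,7))); m=cv2.morphologyEx(m,cv2.MORPH_CLOSE,np.ones((5,5)))
m[:70]=0;m[180:]=0;m[:,:285]=0;m[:,370:]=0
N,L,S,c=cv2.connectedComponentsWithStats(m); i=1+np.argmax(S[1:,4]); print(S[i],c[i])
for r in range(78,172,8):
    x=np.where(L[r]==i)[0]
    if len(x): print(r,x.min(),x.max(),"edges z24",bay(cast(C,[(x.min(),r),(x.max(),r)],24)))
g=im.astype(int).mean(2)
print("profile col335 rows 60-100",g[60:100:2,335].round().tolist())
for r in(120,150,215,235): print(r,g[r,284:420:4].round().astype(int).tolist())
```

```text
t 18.35 bay [57.4  0.5] z 162.5 yawerr 0.11 F bay [1.7 0.8] 2.7 M [-0.04 -0.06  0.02] 35.9 0.0
[ 291   83   72   88 4299] [329.95161666 125.02675041]
86 291 346 edges z24 [[-54.3, -25.2], [-54.4, 19.5]]
94 291 349 edges z24 [[-48.2, -25.3], [-48.2, 22.1]]
102 303 351 edges z24 [[-41.9, -15.6], [-41.9, 23.8]]
110 303 353 edges z24 [[-35.6, -15.6], [-35.7, 25.5]]
118 304 355 edges z24 [[-29.3, -14.9], [-29.3, 27.3]]
126 305 358 edges z24 [[-22.9, -14.1], [-23.0, 29.9]]
134 307 359 edges z24 [[-16.5, -12.5], [-16.5, 30.9]]
142 308 362 edges z24 [[-10.0, -11.7], [-10.0, 33.6]]
150 310 361 edges z24 [[-3.4, -10.1], [-3.5, 32.9]]
158 310 356 edges z24 [[3.2, -10.2], [3.2, 28.8]]
166 321 352 edges z24 [[9.9, -0.9], [9.9, 25.5]]
profile col335 rows 60-100 [206.0, 204.0, 214.0, 197.0, 180.0, 175.0, 170.0, 177.0, 182.0, 178.0, 183.0, 198.0, 242.0, 241.0, 242.0, 242.0, 242.0, 242.0, 242.0, 241.0]
120 [225, 133, 215, 208, 214, 227, 240, 243, 243, 242, 242, 242, 242, 242, 241, 241, 241, 238, 226, 180, 229, 231, 225, 233, 233, 231, 208, 205, 205, 206, 205, 199, 198, 193]
150 [227, 170, 217, 220, 228, 228, 206, 240, 242, 243, 243, 242, 242, 243, 242, 241, 241, 240, 238, 228, 207, 181, 205, 195, 198, 216, 221, 229, 228, 222, 218, 228, 222, 223]
215 [226, 229, 185, 198, 205, 211, 218, 213, 193, 189, 189, 190, 185, 185, 187, 186, 174, 174, 202, 206, 192, 128, 230, 227, 197, 202, 202, 209, 204, 204, 200, 202, 190, 205]
235 [225, 231, 207, 212, 206, 203, 188, 182, 187, 181, 184, 188, 197, 172, 186, 200, 194, 190, 197, 200, 197, 220, 231, 232, 203, 194, 188, 172, 181, 200, 207, 211, 206, 193]
```

Run:
```python
from find import *
L=[]
for n,roi in(("wrist",(280,140,400,260)),("top",(280,250,350,320)),("scene",(260,200,440,340))):
    C,b=blobs(n,(135,60,30),(175,255,220),roi,15)
    for s,c in b: print(n,s,c,"z30",bay(cast(C,[c],30)),"z55",bay(cast(C,[c],55)),"z90",bay(cast(C,[c],90)))
im=capture("top")[:,:,::-1].copy(); cv2.imwrite("pics/top3.png",im); h=cv2.cvtColor(im,cv2.COLOR_BGR2HSV)
for r in range(262,330,2): print(r,"".join("P" if 135<=h[r,q,0]<=175 and h[r,q,1]>60 else "W" if h[r,q,2]>205 else "#" if h[r,q,2]<90 else "o" if h[r,q,2]<130 else "." for q in range(280,350)))
```

```text
t 18.35 bay [57.4  0.5] z 162.5 yawerr 0.11 F bay [1.7 0.8] 2.7 M [-0.04 -0.06  0.02] 35.9 0.0
wrist [323, 165, 43, 41, 1409] [344.2, 185.1] z30 [[25.4, 18.8]] z55 [[22.8, 17.4]] z90 [[19.0, 15.6]]
top [305, 275, 13, 12, 129] [310.9, 280.8] z30 [[22.8, 17.6]] z55 [[21.8, 17.3]] z90 [[20.5, 16.9]]
262 ooooooooooo#oooooooooooooooo.o.o.o.o................................oo
264 oooooooooo##oooooooooooooooooooooooooooo.o.o.o.o....o...............o#
266 ############ooooooooooooooooooooooooooooooooooooooo.o..............oo#
268 #############ooooooooooooooooooooooooooooooooooooooooooooo.ooo.o.ooo##
270 ##############o###oooooooooooooooooooooooooooooooooooooooooooooooooo##
272 ############oo############o#ooooooooooooooooooooooooooooooooooooooo##o
274 o...ooo####ooo##################oo##oooooooooooooooooooooooooooooo###o
276 o....ooo###.........oo######PPPP####o##ooooooooooooooooooooooooooo###o
278 .....ooooo...........ooooPPPPPPPPPPPPPoooooooo..ooooo###ooooooooo#####
280 ....oooo..............oooPPPPPPPPPPPPPoooo......oo####################
282 ...ooooo................oPPPPPPPPPPPPPo...ooo...
[... 1047 characters left out ...]
.............oo##########
312 #oooooooooooooooo............................o............############
314 o.....ooooooooooo........................................o############
316 o..........oooooo.......o.ooo............................#############
318 ............oooo......ooooooooo...o.....................o#############
320 ............oo..........oooooo............................o###########
322 ..........................ooo.............................o###oooo####
324 .........................................................o####oooooooo
326 ......o....oooooooooooo.................................oo###ooooooooo
328 o........oo.ooooooooooooooooooo.........................o####ooooooooo
```

The bottle lies tilted over the gate's top edge, with the cap centre at about bay (22, 17, 57). My plan is to grip the cap lightly so the bottle swings upright when lifted.

Call:
{"fn": "arm_command", "kwargs": {"gripper": [70,70,70,70,70], "dp": [[0.7,0.4,0],[0.67,0.27,0],[0,0,0],[0,0,1],[0,0,1]], "twist": [0,0,-1,-1,-0.6]}}

```text
time: 19.18
tool_pos: [532.9, -12.8, 106.4]
tcp_rot: [3.141, -0.002, -3.07]
contact_force: [-0.4, -0.1, -0.0]
grip_width: 69.6
finger_force: 0.0
```

```bash
python3 st.py
python3 - <<'E'
from find import *
C,b=blobs("wrist",(135,60,30),(175,255,220),(250,120,420,480),15)
print([(s,c,bay(cast(C,[c],57))) for s,c in b])
E
```

```text
t 19.175 bay [20.9 17.3] z 106.4 yawerr -346.77 F bay [-0.4 -0.2] -0.0 M [0.04 0.04 0.03] 69.6 0.0
t 19.175 bay [20.9 17.3] z 106.4 yawerr -346.77 F bay [-0.4 -0.2] -0.0 M [0.04 0.04 0.03] 69.6 0.0
[([297, 231, 49, 44, 1908], [321.4, 252.7], [[24.1, 17.4]])]
```

Call:
{"fn": "arm_command", "kwargs": {"gripper": [70,70,70,70,70], "dp": [[-0.08,0,0.8],[0,0,0.8],[0,0,0.8],[0,0,0.4],[0,0,0]], "twist": [0,0,0,0,0]}}

```text
time: 19.85
tool_pos: [535.0, -12.7, 37.5]
tcp_rot: [3.141, -0.002, -3.072]
contact_force: [0.0, 0.7, 0.1]
grip_width: 70.0
finger_force: 0.0
```

Call:
{"fn": "arm_command", "kwargs": {"gripper": [50,40,34,32,31], "dp": [[0,0,0],[0,0,0],[0,0,0],[0,0,0],[0,0,0]], "twist": [0,0,0,0,0]}}

```text
time: 20.48
tool_pos: [535.7, -12.8, 38.3]
tcp_rot: [-3.142, 0.0, -3.072]
contact_force: [-0.2, 0.1, 0.6]
grip_width: 31.9
finger_force: 0.1
```

Call:
{"fn": "arm_command", "kwargs": {"gripper": [30,29.5,29,29,29], "dp": [[0,0,0],[0,0,0],[0,0,0],[0,0,0],[0,0,0]], "twist": [0,0,0,0,0]}}

```text
time: 21.1
tool_pos: [535.7, -12.8, 38.2]
tcp_rot: [3.142, 0.0, -3.072]
contact_force: [0.0, -1.1, 0.1]
grip_width: 29.1
finger_force: 12.4
```

Call:
{"fn": "arm_command", "kwargs": {"gripper": [29.6,29.6,29.6,29.6,29.6], "dp": [[0,0,0],[0,0,-0.2],[0.1,0,-0.3],[0.1,0,-0.3],[0.1,0,-0.3]], "twist": [0,0,0,0,0]}}

```text
time: 21.72
tool_pos: [528.0, -13.3, 66.4]
tcp_rot: [3.142, 0.0, -3.072]
contact_force: [-1.0, -0.2, -1.0]
grip_width: 29.5
finger_force: 1.6
```

```bash
python3 st.py|head -1
cat > tilt.py <<'E'
from find import *
# cap rows in wrist + white rows along cap centre column
im=capture("wrist")[:,:,::-1].copy(); h=cv2.cvtColor(im,cv2.COLOR_BGR2HSV); p=cv2.inRange(h,(135,60,30),(175,255,220)); p[:, :200]=0; p[:,440:]=0
W=cv2.inRange(h,(0,0,225),(180,14,255))
for r in range(60,380,10): print(r,"".join("P" if p[r,q] else "W" if W[r,q] else "#" if h[r,q,2]<100 else "o" if h[r,q,2]<180 else "." for q in range(220,440,4)))
E
python3 tilt.py
```

```text
t 21.725 bay [16.2 15.9] z 66.4 yawerr -346.9 F bay [-0.9 -0.4] -1.0 M [-0.04  0.11  0.04] 29.5 1.6
t 21.725 bay [16.2 15.9] z 66.4 yawerr -346.9 F bay [-0.9 -0.4] -1.0 M [-0.04  0.11  0.04] 29.5 1.6
60 ................WWWWWW............W...............oo...
70 o..................W....WWW.WWWWWWWWWW.................
80 ............W.o...........WWW.WW..W..WW.........o.....W
90 ..............Wo.............WW...............W...WW...
100 WWWWW........W.W........................W...oW..o......
110 ...............o...............oo.........o.W..........
120 WW...W.........o.WW..........ooo.oo....................
130 ....WWW..WW...o..WWWW.........o.......oW...oo..........
140 ....W...oW....o...W..WW...............oWWWooooo........
150 ...WWW..WW...o..WWW...WWWWWWWWW......oWW.ooooooo.ooooo.
160 W...WW...W...o...W.WWWWWWWWWWWWW....oW.W...WW...o...oo.
170 ..WWW.WWW...#......WWWWWWWWWWWWWW..ooWW......W.........
180 .....WWW.W..o.....WWWWWWWWWWWWWWW..oWWW.....W....oooo..
190 ...........oWW....WWWWWWWWWWWWWWW...o....WWW.........oo
200 ...........o...W..WWWWWWWWWWWWWWWW..o...W.W............
210 
[... 315 characters left out ...]
..o...oPPPPPPPPPPo.o....W...............
270 #########oo........PPPPPPPPPPPPPPPo.W...WW.W###########
280 ##########ooooooo#oPPPPPPPPPPPPPPPP##ooooooo###########
290 #######oo#oooooo##PPPPPPPPPPPPPPPPP##ooooooooo#########
300 #######.##ooooo###PPPPPPPPPPPPPPPPP###ooooo##o.########
310 ######.ooooooooooooooooooooooooooooooooooooooo.########
320 ######.ooooooooooooooooooooooooooooooooooooooo.########
330 ######.ooooooooooooooooooooooooooooooooooooooo.########
340 ######..##oooo###..........ooo.W....###oooo#oo.########
350 #######.o##ooo###........ooooW....WW###oooo##.#########
360 ###########ooo##ooo......ooo.WW..o...##oooo############
370 ooooooooooooooooooooooooooooooooooooooooooooooooooooooo
```

The bottle is swinging about the cap as hoped. I'll lift on.

Call:
{"fn": "arm_command", "kwargs": {"gripper": [29.5,29.5,29.5,29.5,29.5], "dp": [[0,0,-0.3],[0,0,-0.4],[0,0,-0.4],[0,0,-0.4],[0,0,-0.4]], "twist": [0,0,0,0,0]}}

```text
time: 22.4
tool_pos: [528.2, -13.3, 114.0]
tcp_rot: [3.142, 0.0, -3.072]
contact_force: [-0.8, 0.3, -1.3]
grip_width: 29.5
finger_force: 1.9
```

```bash
python3 tilt.py
```

```text
t 22.4 bay [16.4 16. ] z 114.0 yawerr -346.9 F bay [-0.8  0.2] -1.3 M [-0.02  0.01  0.02] 29.5 1.9
60 .....W....WWWWWW.......WWW....WW.........W......W..W...
70 .......W..WWW..WWWWWW.WWWW.......W.....................
80 ..o.......W...WW..W.WWWWWWWWWWWWWWWW....W..............
90 .............W.Wo.W.W.WW.WWWWWWWWWWWW...........WWW....
100 ...............WWo.....W....WWW......WW.....WWWWW...o..
110 ..WWWWWW........WW...................WW...W..........o.
120 ...WW......W...WWoWW..........o........WW..........W...
130 ....W..W.WWWWWWWoWWWWWW.............oWW.oo..........W..
140 ....W...W..oWWWWo..WWWWW............oWW..ooo...........
150 ...WW.WWWWWWWWWo.WWW..WWWW.........oWW.ooooo...o.......
160 ...WW..WWW.WWWWo...W.......WW......WWWWWWWWo...........
170 WWWWW.WWWWWWWWo....W.W.........W.WoWW.W...W............
180 WWWWW......WWWoW.................oWWWWWWWW.............
190 .........W.W.o..WW...............WWWWWW.W.....W........
200 ..oo......WWWW...ooo............oWWo.....WWWWWWW.....W.
210 ....oo....WWoWW..WW.............o.W.....WWWWWWWWWWWW...
220 o.......oWWWo.....o...............oo.....
[... 214 characters left out ...]
oWWWWWWWoPPPPPP.WWWWWW......WWWW........
270 ##########......WWWWPPPPPPPPPPPPPWWWW.Wo.oo.###########
280 ##########ooooooo#.PPPPPPPPPPPPPPPW##ooooooo###########
290 #######oo#oooooo#PoPPPPPPPPPPPPPPPP##ooooooooo#########
300 #######.##ooooo###PPPPPPPPPPPPPPPPP###ooooo#oo.########
310 ######..oooooooooooooooooooooooooooooooooooooo.########
320 ######.ooooooooooooooooooooooooooooooooooooooo.########
330 ######.ooooooooooooooooooooooooooooooooooooooo.########
340 ######..#ooooo###.o........WWWWWWW..###oooo#oo.########
350 #######.o##ooo###...W.....oWW...o...###oooo#o.#########
360 ###########ooo##.........oWW.........##oooo############
370 ooooooooooooooooooooooooooooooooooooooooooooooooooooooo
```

The bottle now hangs nearly vertical. I'll carry it gently back in front of the mouth, turning the tool back to the lane direction.

Call:
{"fn": "arm_command", "kwargs": {"gripper": [29.3,29.3,29.3,29.3,29.3], "dp": [[0,0,0],[0,0,0],[0,0,0],[0.2,0,0],[0.35,-0.1,0]], "twist": [0.9,0.9,0.8,0,0]}}

```text
time: 23.08
tool_pos: [513.7, -13.6, 113.1]
tcp_rot: [3.142, -0.0, 2.986]
contact_force: [0.6, 0.6, -1.3]
grip_width: 29.4
finger_force: 3.8
```

Call:
{"fn": "arm_command", "kwargs": {"gripper": [29.3,29.3,29.3,29.3,29.3], "dp": [[0.45,-0.1,0],[0.5,-0.1,0],[0.5,-0.1,0],[0.5,-0.1,0],[0.5,-0.1,0]], "twist": [0,0,0,0,0]}}

```text
time: 23.7
tool_pos: [450.8, -16.5, 113.3]
tcp_rot: [3.142, 0.0, 2.985]
contact_force: [-0.4, 0.3, -0.5]
grip_width: 29.2
finger_force: 3.8
```

Call:
{"fn": "arm_command", "kwargs": {"gripper": [29.3,29.3,29.3,29.3,29.3], "dp": [[0.5,0,0],[0.5,0,0],[0.5,0,0],[0.4,0,0],[0.3,0,0]], "twist": [0,0,0,0,0]}}

```text
time: 24.32
tool_pos: [396.9, -7.7, 113.3]
tcp_rot: [3.142, 0.0, 2.985]
contact_force: [-0.4, 0.4, -0.6]
grip_width: 30.0
finger_force: 3.8
```

```bash
python3 tilt.py
```

```text
t 24.325 bay [-114.2    0.8] z 113.3 yawerr 0.11 F bay [-0.4  0.4] -0.6 M [ 0.01 -0.02  0.03] 30.0 3.8
60 ooooooo........WWWWWWWW........W.......................
70 ........WWW....WW.WWW.............o....................
80 ........W..W.....WW....W..........o....................
90 ..........WWW.....W..................................W.
100 W..........WWWWWWWWWW..........W......................W
110 ......WWW...WWW.WWWWWW.........o......................W
120 .........WWWWWWW.....WW...............................W
130 ............WW....WW......W............................
140 .WW..........W.........................W..W.W.....W....
150 WW.WWWWWWWWWWW.........W........WW.........WWW.........
160 WW..WWWW..WWW.....W...................W.W.WW...........
170 ...WWWW.WW..WWW..............WW........................
180 W.W.W....WWWWW.W..WW.........W........o....o...........
190 .....WWW...WWWWWW.............W.......o.............WWW
200 W.WWWWWWWW.W.WWWWWWW.WW....W........W...W..........oo..
210 WWWWWWWWW..WWWWW...W.........o.........................
220 ........WWWW.WWWWWW.o........ooooo...
[... 218 characters left out ...]
WWWWWWWWWoPPPooWWWWWWWooo......W........
270 ##########..WWooWWWWoPPPPPPPPPPPPWWWW..W....###########
280 ##########ooooooo#.PPPPPPPPPPPPPPPW#ooooooo############
290 #######oo#oooooo##oPPPPPPPPPPPPPPPP##ooooooooo#########
300 #######.#oooooo###PPPPPPPPPPPPPPPPP###ooooooooo########
310 ######o.oooooooooooooooooooooooooooooooooooooo.########
320 ######.ooooooooooooooooooooooooooooooooooooooo.########
330 ######..oooooooooooooooooooooooooooooooooooooo.########
340 ######o.###ooo###oW..............ooW###oooo#o..########
350 #o#####.o##ooo###o..W.............oW###oooo#o.#########
360 ###########ooo##.ooooooooooooooooooWo##oooo############
370 ooooooooooooooooooooooooooooooooooooooooooooooooooooooo
```

Call:
{"fn": "arm_command", "kwargs": {"gripper": [29.4,29.5,29.5,29.5,29.5], "dp": [[0,0,0.4],[0,0,0.5],[0,0,0.4],[0,0,0.2],[0,0,0.1]], "twist": [0,0,0,0,0]}}

```text
time: 25.0
tool_pos: [397.3, -7.8, 72.7]
tcp_rot: [3.141, -0.001, 2.985]
contact_force: [-0.1, 0.2, -0.9]
grip_width: 29.6
finger_force: 1.9
```

Call:
{"fn": "arm_command", "kwargs": {"gripper": [29.5,29.5,29.5,29.5,29.5], "dp": [[0,0,0.08],[0,0,0.08],[0,0,0.08],[0,0,0],[0,0,0]], "twist": [0,0,0,0,0]}}

```text
time: 25.62
tool_pos: [397.5, -7.8, 67.3]
tcp_rot: [3.141, 0.0, 2.984]
contact_force: [-0.3, 0.1, -1.7]
grip_width: 29.4
finger_force: 1.9
```

Call:
{"fn": "arm_command", "kwargs": {"gripper": [29.5,29.5,29.5,29.5,29.5], "dp": [[0,0,0.06],[0,0,0.06],[0,0,0.06],[0,0,0],[0,0,0]], "twist": [0,0,0,0,0]}}

```text
time: 26.25
tool_pos: [397.4, -7.8, 62.7]
tcp_rot: [3.142, -0.0, 2.985]
contact_force: [0.2, 0.3, -1.8]
grip_width: 29.7
finger_force: 1.9
```

Call:
{"fn": "arm_command", "kwargs": {"gripper": [29.5,29.5,29.5,29.5,29.5], "dp": [[0,0,0.06],[0,0,0.06],[0,0,0.06],[0,0,0.0],[0,0,0]], "twist": [0,0,0,0,0]}}

```text
time: 26.88
tool_pos: [397.4, -7.8, 58.2]
tcp_rot: [3.141, 0.0, 2.985]
contact_force: [-0.6, 0.2, 1.7]
grip_width: 29.4
finger_force: 2.6
```

```bash
python3 st.py
```

```text
t 26.875 bay [-113.6    0.7] z 58.2 yawerr 0.1 F bay [-0.6  0.1] 1.7 M [0.09 0.11 0.01] 29.4 2.6
```

The base has touched down. I'll let go, go down, and regrip the body lower while feeling for the gripper body's clearance over the cap.

Call:
{"fn": "arm_command", "kwargs": {"gripper": [32,36,50,70,80], "dp": [[0,0,-0.06],[0,0,0],[0,0,0],[0,0,0.3],[0,0,0.4]], "twist": [0,0,0,0,0]}}

```text
time: 27.5
tool_pos: [397.4, -7.8, 41.6]
tcp_rot: [3.142, 0.0, 2.985]
contact_force: [-1.0, 0.0, 0.1]
grip_width: 61.5
finger_force: 0.0
```

Call:
{"fn": "arm_command", "kwargs": {"gripper": [80,80,80,70,60], "dp": [[0,0,0.3],[0,0,0.14],[0,0,0.04],[0,0,0],[0,0,0]], "twist": [0,0,0,0,0]}}

```text
time: 28.12
tool_pos: [397.6, -7.8, 30.4]
tcp_rot: [3.142, 0.001, 2.985]
contact_force: [0.3, -0.5, -0.6]
grip_width: 64.6
finger_force: 0.0
```

```bash
python3 tilt.py | sed -n '1p;12,40p'
```

```text
t 28.125 bay [-113.5    0.7] z 30.4 yawerr 0.1 F bay [ 0.4 -0.5] -0.6 M [ 0.05  0.   -0.  ] 64.6 0.0
160 ....WW....................................W............
170 ....WWWWW.........................o..........W.........
180 .WWW......W............................................
190 ..WWWWW.........W..........................oooooo......
200 .....WWWWWWW..............................o............
210 WW......WWWWWW.............................ooooo.......
220 ...W....WWWWWWW........oooooooo.........W.........oo...
230 WW....WWWW......W..oooooooooooooooo....................
240 ............WW...ooooo..WWWWW..ooooo...................
250 .............W...o.WWWWWWWWWWWWWWW.oo.W................
260 .............W...WWWWWWWWWWWWWWWWWWWW....o...o........o
270 ...............WWWWWWWWWWWWWWWWWWWWWWW.................
280 oooooo###WW....WWWWWWooPPPPPPPPo.WWWWWW.....o##oooooooo
290 ooooo####....WWWWWWoPPPPPPPPPPPPPP#WW.......####ooooooo
300 ooo#######.....WWWPPPPPPPPPPPPPPPPPP....oooo######ooooo
310 ooooooooooooooooooooooooooooooooooooooooooooooooooooooo
320 ooooooooooooooooooooooooooooooooooooooooooooooooooooooo
330 ooooooooooooooooooooooooooooooooooooooooooooooooooooooo
340 o#####.......oo.W.PPPPPPPPPPPPPPPPPPooo...ooooo#####ooo
350 o####ooooo...oo.WWWPPPPPPPPPPPPPPPo..oW...ooooo.####ooo
360 o###.....W....o...W...WPPPPPPPP......oW.....WW...###ooo
370 o##..oooooooooooooooooooooooooooooooooooooooooooooooooo
```

Call:
{"fn": "arm_command", "kwargs": {"gripper": [56,54,52,51,50], "dp": [[0,0,0.04],[0,0,0.03],[0,0,0],[0,0,0],[0,0,0]], "twist": [0,0,0,0,0]}}

```text
time: 28.8
tool_pos: [397.4, -7.8, 28.5]
tcp_rot: [3.142, 0.0, 2.984]
contact_force: [-0.5, 0.7, 0.0]
grip_width: 50.1
finger_force: 0.0
```

Call:
{"fn": "arm_command", "kwargs": {"gripper": [49,48,47,46.5,46.5], "dp": [[0,0,0],[0,0,0],[0,0,0],[0,0,0],[0,0,0]], "twist": [0,0,0,0,0]}}

```text
time: 29.42
tool_pos: [397.4, -7.8, 28.5]
tcp_rot: [3.142, 0.0, 2.985]
contact_force: [0.4, 0.8, -0.6]
grip_width: 46.6
finger_force: 0.0
```

Call:
{"fn": "arm_command", "kwargs": {"gripper": [56,60,60,60,60], "dp": [[0,0,0],[0,0,0.06],[0,0,0.06],[0,0,0.04],[0,0,0]], "twist": [0,0,0,0,0]}}

```text
time: 30.05
tool_pos: [397.3, -7.8, 24.3]
tcp_rot: [3.141, -0.0, 2.985]
contact_force: [-0.1, 0.0, -0.1]
grip_width: 60.2
finger_force: 0.0
```

Call:
{"fn": "arm_command", "kwargs": {"gripper": [52,49,47,46.5,46.5], "dp": [[0,0,0],[0,0,0],[0,0,0],[0,0,0],[0,0,0]], "twist": [0,0,0,0,0]}}

```text
time: 30.68
tool_pos: [397.4, -7.7, 24.5]
tcp_rot: [3.141, 0.0, 2.985]
contact_force: [-0.5, 2.1, 0.0]
grip_width: 46.7
finger_force: 2.7
```

The forces show the fingers sit about 10 mm higher than reported, since at reported 28.5 mm they still cleared the 48 mm body. So the first grip was on the shoulder. I'll go lower step by step until the body nears the cap.

Call:
{"fn": "arm_command", "kwargs": {"gripper": [54,56,56,56,56], "dp": [[0,0,0],[0,0,0.06],[0,0,0.06],[0,0,0.04],[0,0,0.04]], "twist": [0,0,0,0,0]}}

```text
time: 31.3
tool_pos: [397.4, -7.8, 19.3]
tcp_rot: [3.141, -0.0, 2.985]
contact_force: [-0.4, -0.2, 0.1]
grip_width: 56.4
finger_force: 0.0
```

Call:
{"fn": "arm_command", "kwargs": {"gripper": [56,54,52,50,48.5], "dp": [[0,0,0.02],[0,0,0],[0,0,0],[0,0,0],[0,0,0]], "twist": [0,0,0,0,0]}}

```text
time: 31.92
tool_pos: [397.4, -7.8, 19.0]
tcp_rot: [3.142, 0.0, 2.984]
contact_force: [-0.3, 0.7, 0.5]
grip_width: 48.8
finger_force: 0.0
```

Call:
{"fn": "arm_command", "kwargs": {"gripper": [47.5,47,47,47,47], "dp": [[0,0,0],[0,0,0],[0,0,0],[0,0,0],[0,0,0]], "twist": [0,0,0,0,0]}}

```text
time: 32.55
tool_pos: [397.4, -7.8, 19.0]
tcp_rot: [3.141, -0.0, 2.985]
contact_force: [0.3, 0.4, 1.2]
grip_width: 47.0
finger_force: 1.1
```

This time the fingers meet the body at 47 mm, well below the shoulder, and clear the cap. I'll grip firmly and lift 4 mm.

Call:
{"fn": "arm_command", "kwargs": {"gripper": [44,40,36,36,36], "dp": [[0,0,0],[0,0,0],[0,0,0],[0,0,0],[0,0,0]], "twist": [0,0,0,0,0]}}

```text
time: 33.17
tool_pos: [397.4, -7.8, 19.0]
tcp_rot: [3.141, -0.0, 2.985]
contact_force: [0.4, 0.9, 0.5]
grip_width: 46.1
finger_force: 30.0
```

Call:
{"fn": "arm_command", "kwargs": {"gripper": [36,36,36,36,36], "dp": [[0,0,-0.08],[0,0,-0.08],[0,0,0],[-0.2,0,0],[-0.35,0,0]], "twist": [0,0,0,0,0]}}

```text
time: 33.8
tool_pos: [411.4, -10.0, 23.0]
tcp_rot: [3.142, -0.0, 2.985]
contact_force: [1.1, -0.2, -1.0]
grip_width: 46.1
finger_force: 30.0
```

```bash
python3 st.py; python3 tilt.py | sed -n '2,3p;20,40p'
```

```text
t 33.8 bay [-99.4   0.7] z 23.0 yawerr 0.1 F bay [1.1 0. ] -1.0 M [-0.01 -0.    0.04] 46.1 30.0
60 W....WWWWW.WW.WW..............ooo......................
70 ............WW.....WW...........ooo....................
240 .......W....WW....oooooooooooooooooo.........o.........
250 .WW..........W..oooo.WWWWWWWWWWW.oooo..................
260 WWWWWWWWWW.....ooWWWWWWWWWWWWWWWWWW.oo..W.........WW...
270 #..W...W..WWWW.WWWWWWWWWWWWWWWWWWWWWWWo...WWWWW.WW..###
280 #o..oooooooo#oWWWWWWWWWWWWWWWWWWWWWWWWW.#oooooooo...###
290 ##ooooooooo##WWWWWWWWW#PPPPPPPP.WWWWWWWW##ooooooooooooo
300 o#oooooooo###WWWWWWPPPPPPPPPPPPPPPP.....####ooooooo#ooo
310 ooooooooooooooooooooooooooooooooooooooooooooooooooooooo
320 ooooooooooooooooooooooooooooooooooooooooooooooooooooooo
330 ooooooooooooooooooooooooooooooooooooooooooooooooooooooo
340 ###ooooo####.o..PPPPPPPPPPPPPPPPPPPPPPoWW####oooooo#ooo
350 ###ooooo###..#..PPPPPPPPPPPPPPPPPPPPPooWWW###ooooo####o
360 ###ooooo###..#...PPPPPPPPPPPPPPPPPPPo.o.W..##ooooo#####
370 ooooooooooooooooooooooooooooooooooooooooooooooooooooooo
```

The grip is now 46.1 mm at 30 N with no stray forces. I'll go into the entry and check side forces.

Call:
{"fn": "arm_command", "kwargs": {"gripper": [36,36,36,36,36], "dp": [[-0.35,0,0],[-0.35,0,0],[-0.3,0,0],[-0.3,0,0],[-0.3,0,0]], "twist": [0,0,0,0,0]}}

```text
time: 34.48
tool_pos: [450.9, -16.3, 22.9]
tcp_rot: [3.142, -0.0, 2.985]
contact_force: [0.1, 0.0, -1.1]
grip_width: 45.8
finger_force: 30.0
```

Call:
{"fn": "arm_command", "kwargs": {"gripper": [36,36,36,36,36], "dp": [[-0.3,0,0],[-0.3,0,0],[-0.2,0,0],[-0.15,0,0],[-0.15,0,0]], "twist": [0,0,0,0,0]}}

```text
time: 35.1
tool_pos: [477.7, -20.5, 22.9]
tcp_rot: [3.142, -0.0, 2.985]
contact_force: [0.7, -0.3, -1.2]
grip_width: 45.9
finger_force: 30.0
```

Call:
{"fn": "arm_command", "kwargs": {"gripper": [36,36,36,36,36], "dp": [[-0.15,0,0],[-0.15,0,0],[-0.15,0,0],[-0.15,0,0],[-0.15,0,0]], "twist": [0,0,0,0,0]}}

```text
time: 35.72
tool_pos: [496.1, -23.3, 22.8]
tcp_rot: [3.141, -0.001, 2.985]
contact_force: [-0.8, 0.8, -1.2]
grip_width: 46.2
finger_force: 30.0
```

```bash
python3 st.py
```

```text
t 35.725 bay [-13.8   1. ] z 22.8 yawerr 0.1 F bay [-0.9  0.7] -1.2 M [0.08 0.26 0.01] 46.2 30.0
```

Call:
{"fn": "arm_command", "kwargs": {"gripper": [36,36,36,36,36], "dp": [[-0.18,-0.02,0],[-0.18,0,0],[-0.18,0,0],[-0.18,0,0],[-0.18,0,0]], "twist": [0,0,0,0,0]}}

```text
time: 36.35
tool_pos: [518.5, -27.6, 22.9]
tcp_rot: [-3.142, -0.0, 2.985]
contact_force: [-3.4, -1.1, -1.4]
grip_width: 46.0
finger_force: 30.0
```

Call:
{"fn": "arm_command", "kwargs": {"gripper": [36,36,36,36,36], "dp": [[-0.18,0,0],[-0.18,0,0],[-0.18,0,0],[-0.18,0,0],[-0.18,0,0]], "twist": [0,0,0,0,0]}}

```text
time: 36.98
tool_pos: [541.0, -31.0, 23.0]
tcp_rot: [3.141, 0.0, 2.985]
contact_force: [-1.7, -1.1, -0.8]
grip_width: 46.3
finger_force: 30.0
```

```bash
python3 st.py; python3 tilt.py | sed -n '20,40p'
```

```text
t 36.975 bay [31.8  0.5] z 23.0 yawerr 0.1 F bay [-1.5 -1.4] -0.8 M [-0.12  0.31 -0.02] 46.3 30.0
240 oooo....WW.Wo....oo......o.ooooooooo...o....o.WWWoo...o
250 ........WW.Wo...o....WWWWWWWWWWW.oooo.oo....oWWW.WWWWWW
260 ........WW.Wo..ooWWWWWWWWWWWWWWWWWWWooo..ooooWWW.Wo...W
270 #.......WW.Wo.oWWWWWWWWWWWWWWWWWWWWWWWo.o.oooWWWW.WWP##
280 #o.ooooooooo#oWWWWWWWWWWWWWWWWWWWWWWWWW.#ooooooooo..###
290 ##ooooooooo##WWWWWWWWWoPPPPPPPP.WWWWWWWW##ooooooooooooo
300 o#oooooooo###WWWWWWPPPPPPPPPPPPPPPP.....####ooooooo#ooo
310 ooooooooooooooooooooooooooooooooooooooooooooooooooooooo
320 ooooooooooooooooooooooooooooooooooooooooooooooooooooooo
330 ooooooooooooooooooooooooooooooooooooooooooooooooooooooo
340 ###ooooo####.o.oPPPPPPPPPPPPPPPPPPPPPP...####oooooo#ooo
350 ###ooooo###..o..PPPPPPPPPPPPPPPPPPPPPP....###ooooo###oo
360 ###ooooo###.Wo..oPPPPPPPPPPPPPPPPPPPP..oo.o##ooooo#####
370 ooooooooooooooooooooooooooooooooooooooooooooooooooooooo
```

It is still upright and held with the gate open against it. I'll go on to about x=82.

Call:
{"fn": "arm_command", "kwargs": {"gripper": [36,36,36,36,36], "dp": [[-0.2,0,0],[-0.2,0,0],[-0.2,0,0],[-0.2,0,0],[-0.2,0,0]], "twist": [0,0,0,0,0]}}

```text
time: 37.65
tool_pos: [565.5, -34.9, 22.9]
tcp_rot: [3.141, -0.0, 2.985]
contact_force: [-0.6, -0.5, -1.5]
grip_width: 45.9
finger_force: 30.0
```

Call:
{"fn": "arm_command", "kwargs": {"gripper": [36,36,36,36,36], "dp": [[-0.2,0,0],[-0.2,0,0],[-0.2,0,0],[-0.2,0,0],[-0.2,0,0]], "twist": [0,0,0,0,0]}}

```text
time: 38.28
tool_pos: [590.5, -38.8, 23.0]
tcp_rot: [3.141, 0.001, 2.985]
contact_force: [-0.1, -1.2, -0.2]
grip_width: 46.0
finger_force: 30.0
```

```bash
python3 st.py
```

```text
t 38.275 bay [81.9  0.6] z 23.0 yawerr 0.1 F bay [ 0.1 -1.2] -0.2 M [ 0.01 -0.11 -0.04] 46.0 30.0
```

The bottle is past the gate. I'll lower it to about 1 mm and approach the pad slowly.

Call:
{"fn": "arm_command", "kwargs": {"gripper": [36,36,36,36,36], "dp": [[-0.12,0,0.06],[-0.12,0,0.05],[-0.1,0,0],[-0.1,0,0],[0,0,0]], "twist": [0,0,0,0,0]}}

```text
time: 38.9
tool_pos: [601.0, -40.6, 20.2]
tcp_rot: [3.142, 0.0, 2.985]
contact_force: [-0.3, 0.6, -1.5]
grip_width: 45.8
finger_force: 30.0
```

Call:
{"fn": "arm_command", "kwargs": {"gripper": [36,36,36,36,36], "dp": [[-0.1,0,0],[-0.1,0,0],[-0.1,0,0],[0,0,0],[0,0,0]], "twist": [0,0,0,0,0]}}

```text
time: 39.52
tool_pos: [608.1, -41.7, 20.2]
tcp_rot: [3.141, -0.0, 2.985]
contact_force: [0.9, 2.0, -1.1]
grip_width: 45.7
finger_force: 30.0
```

```bash
python3 st.py
```

```text
t 39.525 bay [99.8  0.6] z 20.2 yawerr 0.1 F bay [0.6 2.1] -1.1 M [-0.04 -0.01  0.02] 45.7 30.0
```

Call:
{"fn": "arm_command", "kwargs": {"gripper": [36,36,36,36,36], "dp": [[-0.08,0,0],[-0.08,0,0],[-0.08,0,0],[0,0,0],[0,0,0]], "twist": [0,0,0,0,0]}}

```text
time: 40.15
tool_pos: [613.8, -42.6, 20.1]
tcp_rot: [3.142, -0.001, 2.985]
contact_force: [-2.2, 0.2, -0.3]
grip_width: 45.8
finger_force: 30.0
```

The pad was touched at about x=104. I'll press further.

Call:
{"fn": "arm_command", "kwargs": {"gripper": [36,36,36,36,36], "dp": [[-0.06,0,0],[-0.06,0,0],[-0.06,0,0],[0,0,0],[0,0,0]], "twist": [0,0,0,0,0]}}

```text
time: 40.78
tool_pos: [617.2, -43.1, 20.0]
tcp_rot: [3.142, -0.003, 2.985]
contact_force: [-6.7, 0.2, 1.7]
grip_width: 46.1
finger_force: 30.0
```

```bash
python3 st.py
```

```text
t 40.775 bay [108.9   0.6] z 20.0 yawerr 0.11 F bay [-6.7 -0.9] 1.7 M [0.08 1.2  0.03] 46.1 30.0
```

Call:
{"fn": "arm_command", "kwargs": {"gripper": [36,36,36,36,36], "dp": [[-0.07,0,0],[-0.05,0,0],[0,0,0],[0,0,0],[0,0,0]], "twist": [0,0,0,0,0]}}

```text
time: 41.4
tool_pos: [619.2, -43.4, 19.9]
tcp_rot: [-3.142, -0.005, 2.985]
contact_force: [-10.5, -0.1, 4.4]
grip_width: 46.0
finger_force: 30.0
```

```bash
python3 st.py; python3 tilt.py | sed -n '22,40p'
```

```text
t 41.4 bay [111.    0.6] z 19.9 yawerr 0.11 F bay [-10.3  -1.7] 4.4 M [ 0.12  1.72 -0.01] 46.0 30.0
260 ........WWWoo..o.WWWWWWWWWWWWWWWWWWW.o..oooooWWWWWWWWWW
270 #.......WWWoo.oWWWWWWWWWWWWWWWWWWWWWWW...o.ooWWWW...###
280 #o...ooooooo#oWWWWWWWWWWWWWWWWWWWWWWWWW.#ooooooooo.o###
290 o#ooooooooo##WWWWWWWWoPPPPPPPPPo.WWWWWWW##ooooooooooooo
300 o#oooooooo###WWWWW.PPPPPPPPPPPPPPPPW....####ooooooo#ooo
310 ooooooooooooooooooooooooooooooooooooooooooooooooooooooo
320 ooooooooooooooooooooooooooooooooooooooooooooooooooooooo
330 ooooooooooooooooooooooooooooooooooooooooooooooooooooooo
340 o##ooooo####ooo#PPPPPPPPPPPPPPPPPPPPP#WWW####oooooo#ooo
350 ###ooooo###.ooo#PPPPPPPPPPPPPPPPPPPPPoWWWW###ooooo###o.
360 #P#ooooo###W#oo##PPPPPPPPPPPPPPPPPPP##WWWWo##ooooo#####
370 ooooooooooooooooooooooooooooooooooooooooooooooooooooooo
```

That is 10.3 N and the bottle is upright. I'll hold it.

Call:
{"fn": "arm_command", "kwargs": {"gripper": [36,36,36,36,36], "dp": [[0,0,0],[0,0,0],[0,0,0],[0,0,0],[0,0,0]], "twist": [0,0,0,0,0]}}

```text
time: 42.08
tool_pos: [619.1, -43.4, 19.9]
tcp_rot: [-3.142, -0.005, 2.985]
contact_force: [-9.3, 0.7, 4.7]
grip_width: 45.9
finger_force: 30.0
```

Call:
{"fn": "arm_command", "kwargs": {"gripper": [36,36,36,36,36], "dp": [[0,0,0],[0,0,0],[0,0,0],[0,0,0],[0,0,0]], "twist": [0,0,0,0,0]}}

```text
time: 42.7
tool_pos: [619.1, -43.4, 19.9]
tcp_rot: [-3.142, -0.005, 2.985]
contact_force: [-9.6, 1.3, 4.0]
grip_width: 45.9
finger_force: 30.0
```

Call:
{"fn": "arm_command", "kwargs": {"gripper": [36,36,36,36,36], "dp": [[0,0,0],[0,0,0],[0,0,0],[0,0,0],[0.02,0,0]], "twist": [0,0,0,0,0]}}

```text
time: 43.32
tool_pos: [618.8, -43.4, 19.9]
tcp_rot: [3.142, -0.005, 2.985]
contact_force: [-9.4, 1.2, 5.1]
grip_width: 46.0
finger_force: 30.0
```

It held at 9.3–10.5 N for about 1.9 s. I'll ease off to a light touch, set it down, and release.

Call:
{"fn": "arm_command", "kwargs": {"gripper": [36,36,36,36,36], "dp": [[0.08,0,0],[0.08,0,0],[0.08,0,0],[0.04,0,0.02],[0,0,0.02]], "twist": [0,0,0,0,0]}}

```text
time: 43.95
tool_pos: [614.4, -42.7, 19.3]
tcp_rot: [3.141, 0.001, 2.985]
contact_force: [-3.3, -0.6, 0.4]
grip_width: 45.9
finger_force: 30.0
```

Call:
{"fn": "arm_command", "kwargs": {"gripper": [44,45.5,46,46.5,47], "dp": [[0,0,0],[0,0,0],[0,0,0],[0,0,0],[0,0,0]], "twist": [0,0,0,0,0]}}

```text
time: 44.58
tool_pos: [614.2, -42.7, 19.2]
tcp_rot: [-3.142, 0.0, 2.985]
contact_force: [-2.8, 0.4, 0.0]
grip_width: 47.1
finger_force: 1.5
```

Call:
{"fn": "arm_command", "kwargs": {"gripper": [48,49,51,54,58], "dp": [[0,0,0],[0,0,0],[0,0,0],[0,0,0],[0,0,0]], "twist": [0,0,0,0,0]}}

```text
time: 45.2
tool_pos: [614.2, -42.6, 19.2]
tcp_rot: [3.141, 0.0, 2.985]
contact_force: [-0.2, 1.3, 0.1]
grip_width: 57.3
finger_force: 0.0
```

```bash
python3 st.py; python3 tilt.py | sed -n '18,40p'
```

```text
t 45.2 bay [105.9   0.6] z 19.2 yawerr 0.1 F bay [-0.4  1.2] 0.1 M [-0.03  0.   -0.02] 57.3 0.0
220 o....o.WWWWo.........oo..oooo.W.............ooWWWW.....
230 .......WWWWoo.......o......ooooooo..........ooWWWo....o
240 .......WW.Woo....o....oo.....ooooooo......o.o.WWWWWWWWW
250 ........WWWoo...oo.WWWWWWWWWWWWWWW.oo....o..oWWWWWW...W
260 .......oWWWoo..oWWWWWWWWWWWWWWWWWWWWWoW...oooWWWWW....W
270 ........WWWoo.WWWWWWWWWWWWWWWWWWWWWWWW..oooooWWW.WWWWWW
280 .oooooooo##ooWWWWWWWWWWW.ooo.WWWWWWWWWW..oo##ooooooo..o
290 ooooooo####.oWWWWWWWPPPPPPPPPPPPPWWWWWWW..####ooooooooo
300 oooooo#####.#WWWWWPPPPPPPPPPPPPPPPPW......#####oooooooo
310 ooooooooooooooooooooooooooooooooooooooooooooooooooooooo
320 ooooooooooooooooooooooooooooooooooooooooooooooooooooooo
330 ooooooooooooooooooooooooooooooooooooooooooooooooooooooo
340 oooo#####WWWo##PPPPPPPPPPPPPPPPPPPPPPo....oo.#####ooooo
350 oooo####WWWWooo#PPPPPPPPPPPPPPPPPPPPooWWWWooWo###oooooo
360 oooo###WWWWW#ooo#PPPPPPPPPPPPPPPPPP##oWWW.o.WWo##oooooo
370 ooooooooooooooooooooooooooooooooooooooooooooooooooooooo
```

It is released and standing upright. I'll retreat straight up.

Call:
{"fn": "arm_command", "kwargs": {"gripper": [64,68,70,70,70], "dp": [[0,0,0],[0,0,-0.1],[0,0,-0.3],[0,0,-0.6],[0,0,-1]], "twist": [0,0,0,0,0]}}

```text
time: 45.88
tool_pos: [613.8, -42.6, 70.1]
tcp_rot: [3.141, -0.001, 2.985]
contact_force: [0.6, -0.1, 1.2]
grip_width: 69.9
finger_force: 0.0
```

Call:
{"fn": "arm_command", "kwargs": {"gripper": [70,70,70,70,70], "dp": [[0,0,-1],[0,0,-1],[0,0,-1],[0,0,-1],[0,0,0]], "twist": [0,0,0,0,0]}}

```text
time: 46.5
tool_pos: [615.5, -42.9, 172.3]
tcp_rot: [-3.141, 0.006, 2.985]
contact_force: [1.0, -0.3, -1.3]
grip_width: 70.2
finger_force: 0.0
```

Run:
```python
from find import *
C,b=blobs("wrist",(135,60,30),(175,255,220),(200,100,440,480),100)
print([(s,c,bay(cast(C,[c],95))) for s,c in b])
X=np.array([(0,-29,20),(0,0,20),(0,35.5,24),(60,29,20),(30,0,0)],float)
q=proj(C,np.c_[(B.T@X[:,:2].T).T+O,X[:,2]]); print(q.round(1).tolist())
im=capture("wrist")[:,:,::-1].copy(); cv2.imwrite("pics/w9.png",im); g=im.mean(2)
r0=int(q[1][1])
for r in range(r0-16,r0+44,3): print(r,"".join("#" if v<110 else "o" if v<165 else "." if v<222 else "W" for v in g[r,250:450:3]))
```

```text
t 46.5 bay [107.2   0.6] z 172.3 yawerr 0.1 F bay [ 1.  -0.1] -1.3 M [ 0.02  0.03 -0.01] 70.2 0.0
[([305, 209, 39, 42, 1237], [323.9, 229.5], [[101.2, 1.8]])]
[[287.9, 93.9], [322.0, 93.9], [364.2, 93.4], [354.7, 165.4], [322.1, 131.1]]
77 WWWWWWWWW.WWW#......................WWW...WW..WWWWWWWWWWW..........
80 WW.WWWWWWWWWW#W.....................WWW...WW...WWWWW..WW.W.......WW
83 W....WWWW.WWW#W.....................WWWo.......WWWW...WWWWWWW...WW.
86 WW........WWW#WW...................oWWW........WWWW.WWWW..W.WW.W..W
89 WW........WWW#WW...................oWW..........WWWWWWWW.....WW.WWW
92 WWW.......WWW#..WWW................o.o#o.......WWW..WW..W......WWWW
95 WW........WWWo.......................#ooo......WW...WWWWWW.W....W.W
98 W.......W.WWWo..oo...................oooo..........W.WW.WWW.....WWW
101 ........W..WWo.#................oooo.###...........WWWW.WWW.....WWW
104 ...........WWoWWWWWW................o................WWWW......WWWW
107 ...........WWoW.W.WW..............................W....W.....WWWWWW
110 ...........W.o.WW.W......................WW.....W............WWWW..
113 ..o........WWoWW.W...............WW..WW...WWWWW.W..................
116 ..........WWWoWWW........................WWWWWWWW.................W
119 ...........WWo...........................WW..WWWW.....W..........W.
122 ....o.....WWWo...........................WW.WWWWW.....W.........WW.
125 ..........WWWo...........................WW.WWWWW.WWWWW............
128 ..........WWWo...........................WW.WWWWWWWWWWWW...........
131 ..........WWWo..........................WWW.W...WWWW.WWWW..........
134 ..........WWWo.........................oWWW.W........WW............
```

Run:
```python
from h import *
im=cv2.imread("pics/w9.png").astype(int).mean(2)
b=[round(im[86:106,c].min()) for c in range(296,360,6)]; r=[86+int(im[86:106,c].argmin()) for c in range(296,360,6)]; print(b,r)
C=cam("top"); a=cv2.cvtColor(cv2.imread("pics/top0.png"),6); t=cv2.cvtColor(capture("top"),cv2.COLOR_RGB2GRAY)
for n,(x,y) in dict(tin=(213,294),roll=(223,185)).items(): print(n,cv2.absdiff(a,t)[y-20:y+20,x-20:x+20].mean().round(1))
print(close_job())
```

```text
[102, 112, 115, 113, 115, 97, 98, 96, 99, 102, 112] [100, 99, 99, 100, 100, 100, 100, 100, 100, 100, 100]
tin 3.1
roll 3.1
the job is handed in; nothing more can be done
None
```

The job is handed in: the bottle stands upright against the pad, which I pressed at about 9–10 N for nearly 2 s, and the gate is shut behind it, with the tin and roll unmoved. However, my first grip was on the shoulder, so the bottle slipped and tipped over at the gate; I stood it up again and redid the whole pass, and that fall may count against the result.

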